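Erect the fold-flat sample case and pack the blue-capped bottles

TASK

First fold up all four green walls of the sample case so that they stand fully upright and make an open box, before any bottle goes in. Then pack every blue-capped sample bottle from the grey mat into the case, one bottle to a pocket, cap up and standing fully down on the pocket floor. Leave the grey-capped bottles standing where they are on the mat and do not disturb the other things on the bench; the walls must still be upright at the end.

Things in the scene. Friction and masses are not known exactly. Their poses are not given: they have to be found in the camera images.
- case: fixed fold-flat case: white base 126 (x) x 186 (y) x 12 mm with a grey grid of six square pockets, each 56 mm wide inside and 30 mm deep, centres at x = -30, +30 and y = -60, 0, +60 mm in its frame, floors 12 mm and grid top 42 mm above the bench, grid walls 4 mm; four green hinged walls lie folded out around it. Origin: centre of the underside, z up
- wall_near (a joint): hinge angle (rad) of the green wall on the case's own -x side: 0 flat, 1.57 fully upright at its stop. Friction hinge (0.06 N m): it stays where left. Hinge line level, 10 mm above the bench, along that side, 67 mm from the case's centre. Wall 5 mm thick, 180 mm wide, reaching 47 mm from the hinge
- wall_near_grip (a point): centre of the black grip bar at the middle of that wall's free edge: round, 14 mm in diameter, 28 mm long, parallel to the hinge and 54 mm from its line, y axis along the bar. Pinched from above by its two end faces (28 mm apart) it turns between the fingers as it swings up
- wall_far (a joint): hinge angle (rad) of the green wall on the case's own +x side: 0 flat, 1.57 fully upright at its stop. Friction hinge (0.06 N m): it stays where left. Hinge line level, 10 mm above the bench, along that side, 67 mm from the case's centre. Wall 5 mm thick, 180 mm wide, reaching 47 mm from the hinge
- wall_far_grip (a point): centre of the black grip bar at the middle of that wall's free edge: round, 14 mm in diameter, 28 mm long, parallel to the hinge and 54 mm from its line, y axis along the bar. Pinched from above by its two end faces (28 mm apart) it turns between the fingers as it swings up
- wall_left (a joint): hinge angle (rad) of the green wall on the case's own +y side: 0 flat, 1.57 fully upright at its stop. Friction hinge (0.06 N m): it stays where left. Hinge line level, 10 mm above the bench, along that side, 97 mm from the case's centre. Wall 5 mm thick, 118 mm wide, reaching 47 mm from the hinge
- wall_left_grip (a point): centre of the black grip bar at the middle of that wall's free edge: round, 14 mm in diameter, 28 mm long, parallel to the hinge and 54 mm from its line, y axis along the bar. Pinched from above by its two end faces (28 mm apart) it turns between the fingers as it swings up
- wall_right (a joint): hinge angle (rad) of the green wall on the case's own -y side: 0 flat, 1.57 fully upright at its stop. Friction hinge (0.06 N m): it stays where left. Hinge line level, 10 mm above the bench, along that side, 97 mm from the case's centre. Wall 5 mm thick, 118 mm wide, reaching 47 mm from the hinge
- wall_right_grip (a point): centre of the black grip bar at the middle of that wall's free edge: round, 14 mm in diameter, 28 mm long, parallel to the hinge and 54 mm from its line, y axis along the bar. Pinched from above by its two end faces (28 mm apart) it turns between the fingers as it swings up
- mat: thin flat grey bench mat, 280 x 280 mm, level with the bench; the bottles stand on it. Origin: its centre
- blue1: loose sample bottle with a BLUE round cap: square white body 46 x 46 x 62 mm with paper labels, rounded shoulder to 71 mm, cap 34 mm in diameter from 70 to 100 mm above the underside; about 0.15 kg, weighted low down. Origin: centre of the underside, z to the cap, x and y square to the body's sides. May be absent
- blue2: loose sample bottle with a BLUE round cap: square white body 46 x 46 x 62 mm with paper labels, rounded shoulder to 71 mm, cap 34 mm in diameter from 70 to 100 mm above the underside; about 0.15 kg, weighted low down. Origin: centre of the underside, z to the cap, x and y square to the body's sides. May be absent
- blue3: loose sample bottle with a BLUE round cap: square white body 46 x 46 x 62 mm with paper labels, rounded shoulder to 71 mm, cap 34 mm in diameter from 70 to 100 mm above the underside; about 0.15 kg, weighted low down. Origin: centre of the underside, z to the cap, x and y square to the body's sides. May be absent
- blue4: loose sample bottle with a BLUE round cap: square white body 46 x 46 x 62 mm with paper labels, rounded shoulder to 71 mm, cap 34 mm in diameter from 70 to 100 mm above the underside; about 0.15 kg, weighted low down. Origin: centre of the underside, z to the cap, x and y square to the body's sides. May be absent
- blue5: loose sample bottle with a BLUE round cap: square white body 46 x 46 x 62 mm with paper labels, rounded shoulder to 71 mm, cap 34 mm in diameter from 70 to 100 mm above the underside; about 0.15 kg, weighted low down. Origin: centre of the underside, z to the cap, x and y square to the body's sides. May be absent
- grey1: loose bottle of the same shape and size with a GREY cap (a blank): it stays on the mat. Origin: centre of the underside
- grey2: loose bottle of the same shape and size with a GREY cap (a blank): it stays on the mat. Origin: centre of the underside
- reagent: large clear glass bottle, 86 mm in diameter, 170 mm tall, blue cap, a bystander; origin at the centre of the underside
- amber: amber glass jar, 70 mm in diameter, 140 mm tall, green cap, a bystander; origin at the centre of the underside
- beaker: glass beaker, 70 mm in diameter, 90 mm tall, a bystander; origin at the centre of the underside
- tipbox: yellow plastic box 90 x 120 x 60 mm, a bystander; origin at the centre of the underside
Mind the look-alikes: they are no part of the job. Leave any purple look-alike of the blue3 alone.

How it is judged (in metres and radians):
On the way:
1. all four walls stand upright (over 1.45 rad) while every blue-capped bottle is still outside the case (over 13 cm from its centre) (value of joint each of wall_near, wall_far, wall_left, wall_right above 1.45 rad and horizontal distance between each of blue1, blue2, blue3, blue4, blue5 and case above 0.13 m), for 0.2 s.
At the end, for the whole second after the job is handed in: All four walls above 1.45 rad; each blue-capped bottle present stands in a pocket: underside under 20 mm above the bench, within 60 mm (x) and 90 mm (y) of the case centre, within 0.12 rad of upright, at rest; both grey-capped bottles upright and over 140 mm from the case centre (value of joint each of wall_near, wall_far, wall_left, wall_right above 1.45 rad and z of each of blue1, blue2, blue3, blue4, blue5 in the frame of case below 0.02 m and x of blue1 in the frame of case between -0.06 and 0.06 m and y of blue1 in the frame of case between -0.09 and 0.09 m and angle between each of blue1, blue2, blue3, blue4, blue5's own z axis and vertical below 0.12 rad and linear speed of each of blue1, blue2, blue3, blue4, blue5 below 0.02 m/s and x of blue2 in the frame of case between -0.06 and 0.06 m and y of blue2 in the frame of case between -0.09 and 0.09 m and x of blue3 in the frame of case between -0.06 and 0.06 m and y of blue3 in the frame of case between -0.09 and 0.09 m and x of blue4 in the frame of case between -0.06 and 0.06 m and y of blue4 in the frame of case between -0.09 and 0.09 m and x of blue5 in the frame of case between -0.06 and 0.06 m and y of blue5 in the frame of case between -0.09 and 0.09 m and angle between each of grey1, grey2's own z axis and vertical below 0.2 rad and horizontal distance between each of grey1, grey2 and case above 0.14 m); the robot touches nothing.
It fails at once if a bystander (large glass bottle, amber jar, beaker or yellow box) was moved more than 5 cm (distance of any of reagent, amber, beaker, tipbox from where it was at the start of the episode above 0.05 m).
It fails at once if a grey-capped bottle was moved more than 8 cm (distance of any of grey1, grey2 from where it was at the start of the episode above 0.08 m).
Of blue1, blue2, blue3, blue4, blue5 only 3 to 5 are there at a start; the rules pass over those that are not, and their reading is None.
At some moment in a run one of blue1, blue2, blue3, blue4, blue5 may be knocked a few centimetres aside while the robot is not near it.
It also fails if it takes over 210 s, if anything falls off the work surface, if the arm or the gripper's body presses on something with over 40 N, if the wrist force passes 120 N, or if a joint passes its speed limit or range.

ROBOT

A 6-joint arm with a two-finger parallel gripper is mounted at the origin on the work surface. World frame = base frame: x ahead of the robot, y to its left, z up, the work surface at z = 0. Lengths are in mm, angles in rad, forces in N, time in s.
With the tool pointing down it reaches from about 275 to 1000 mm from the base axis. Payload 8.4 kg.
Tool frame: the origin (TCP) lies between the finger pads; the fingertips stand 22 mm ahead of it and the grasp point (between the pads) lies 3 mm ahead of it; z points along the fingers, y is the line along which they close (so a half turn about z gives the same grasp; the last joint's range is limited). The gripper opens to 85 mm and grips with 20 to 120 N. Pads are 22 mm wide; open, the fingers measure 114 mm over their backs; the gripper's body (76 mm by 85 mm) begins 54 mm behind the grasp point. The pads swing forward as they close: fully open they stand 13 mm farther back than shut.
Start: joints at [-1.32, 0.353, 1.633, -0, 1.155, -0.002], TCP at [156.321, -605.138, 218.281] pointing down, gripper open.
Joint ranges: [-2.63, 2.63], [-0.92, 2.1], [0.06, 2.66], [-1.3, 4.44], [0, 2.69], [-3.02, 3.02]. Speed limits (rad/s): [2.22, 2.22, 2.79, 3.14, 3.14, 3.14].

INTERFACE

Orientations are given as [roll, pitch, yaw] about the fixed x, y, z axes, in that order (R = Rz(yaw) Ry(pitch) Rx(roll)).
In Python, from rig import r, grab_frame gives the robot as it stands.
- The arm moves only by the shell command python3 -m inch 'ROWS' [FORCE]. ROWS is JSON, a list of rows, each a list of 7 numbers: the turn, a rotation vector about the tool's x, y, z as a fraction of full scale, then the shift along the tool's x, y, z as a fraction of full scale, then the closure, from 0 (fully open) to 1 (shut). In form: [[rx, ry, rz, dx, dy, dz, fingers], ...]. A call has 1 to 8 rows; each row shifts and turns the commanded pose from where the row before left it, along the tool's axes as they then stand; what a row does not reach is not made up. Full scale, the value 1, is 2.5 cm for a shift and pi rad for a turn. A row lasts 1/12 s, in which the tool goes at most 41.7 mm and 7.16 degrees, less where a joint would pass 70% of its speed; a pose out of reach is approached as far as the arm can. A call with a number of a shift or a turn outside -1 to 1 is refused whole. A call with a gripper value outside its range is refused whole. The fingers move at their own pace and stop on an object; FORCE is the grip in N (left out, the last holds). Time passes only in rows, so rows that do not move let the fingers close. It gives the time, the measured TCP pose, the force, the opening and the grip force at its end, in the units of the state.
- r.sense(): the state, without advancing time (a new reading comes with each control period).
- grab_frame(name): name is "scene" or "top" or "wrist"; returns a dict with "pixels" (384x512x3 uint8, red, green, blue), "z_map" (384x512 float32, mm along the optical axis (not along the pixel's ray), 0 where there is no reading), "vertical_fov" (degrees; the focal length in pixels is half the picture's height over the tangent of half this angle, whatever the lens; pixels are square), "cx", "cy" (the principal point, pixels), "cam_to_world" (4x4, takes a point from camera to world coordinates). Camera axes: x right, y down, z forward; pixel columns grow to the right and rows downward; lengths in mm; the calibration is good to about 2 mm. The wrist camera is an equidistant fisheye: a pixel r from the principal point sees the ray r / f radians off the axis. A picture is of the moment at which its call begins.
- r.sign_off(): hands the job in; it is judged then, once.
The state is a dict: "clock": time; "qpos": joint angles; "qvel": joint speeds; "joint_efforts": joint torques, N m; "eef_pos": TCP position; "tcp_rot": TCP orientation; "contact_force": force on the tool from outside, world axes, zero at the start; "wrist_torque": the same for the moment, N m; "opening": opening from 0.0 (shut) to 1.0 (fully open); "grasp_force": force on a finger pad.
Only numpy, scipy, OpenCV 4.12 (cv2) and the standard library are available. Lean on these libraries where they do the work, as an engineer would, in place of code of your own. Each camera call takes 0.05 s, during which the arm holds its last target. There are 200 camera calls.

## Working session

There is one attempt and no reset: what is moved stays moved. The work goes in short steps, Python scripts to look and compute and a shell command to move; the robot and the scene stay as the last step left them, time stands still between calls to the robot, and variables do not carry over. Pictures are saved under pics/ and viewed, at most 14 in all, crops included, and the job is handed in when it is done.

```bash
ls; mkdir -p pics
cat > h.py <<'E'
import numpy as np,cv2
from rig import r,grab_frame
def cloud(f):
    h,w=f["z_map"].shape; F=h/2/np.tan(np.radians(f["vertical_fov"])/2)
    v,u=np.mgrid[:h,:w]; z=f["z_map"]
    P=np.stack([(u-f["cx"])/F*z,(v-f["cy"])/F*z,z,np.ones_like(z)],-1)@np.array(f["cam_to_world"]).T
    return P[...,:3]
def save(n,im): cv2.imwrite("pics/"+n,cv2.cvtColor(im,cv2.COLOR_RGB2BGR))
E
python3 - <<'E'
from h import *
a=grab_frame("top");b=grab_frame("scene")
save("top0.png",a["pixels"]);save("scene0.png",b["pixels"])
np.save("top0.npy",cloud(a)); print(np.round(a["cam_to_world"],2),r.sense())
E
```

```text
pics
[[ 6.00000e-02 -9.80000e-01  2.10000e-01  3.26230e+02]
 [-1.00000e+00 -6.00000e-02  1.00000e-02 -2.24000e+00]
 [ 1.00000e-02 -2.10000e-01 -9.80000e-01  1.30418e+03]
 [ 0.00000e+00  0.00000e+00  0.00000e+00  1.00000e+00]] {'clock': 0.1, 'qpos': array([-1.32037724e+00,  3.53588359e-01,  1.63405606e+00,  1.66673683e-05,
        1.15516412e+00, -2.38847758e-03]), 'qvel': array([-0.00094905, -0.00168399, -0.0020563 , -0.00043538,  0.0013297 ,
       -0.00225271]), 'joint_efforts': array([ 4.03246977e-04, -6.06358194e+01, -3.42818999e+01,  9.60953889e-05,
        3.93227252e-03, -6.80034162e-06]), 'eef_pos': array([ 156.23287494, -604.71464783,  217.63241936]), 'tcp_rot': array([-3.14037681e+00, -1.81441985e-05,  2.52800819e-01]), 'contact_force': array([-0.62508874,  0.20122338,  0.73465795]), 'wrist_torque': array([ 0.03826488, -0.03048275, -0.00437027]), 'grasp_force': 0.0, 'opening': 1.0004301456337417}
```

View pics/top0.png

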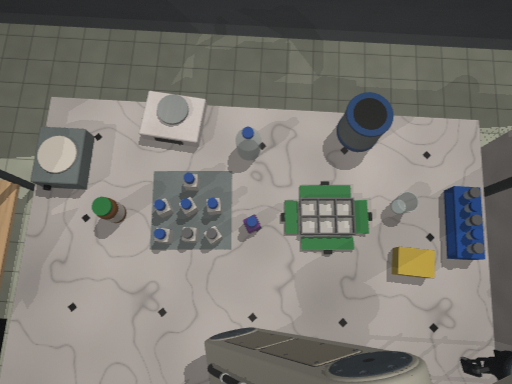

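View pics/scene0.png

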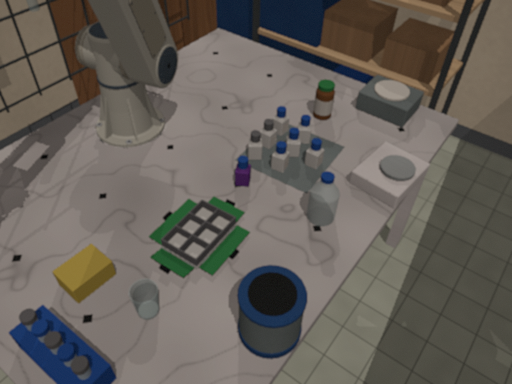

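The top view shows blue caps on the mat at px (190,179), (162,206), (187,205), (213,204) and (161,235). The grey caps are at (188,234) and (212,236). The purple look-alike stands off the mat at (252,224), and the case is at (326,217). The large bottle's blue cap at (248,132) is a bystander. So all five blue-capped bottles are on the mat. I'll confirm that in a crop and measure.

Run:
```python
from h import *
a=grab_frame("top");im=a["pixels"];P=cloud(a)
save("crop0.png",cv2.resize(im[160:260,140:380],None,fx=3.3,fy=3.3,interpolation=cv2.INTER_CUBIC))
hsv=cv2.cvtColor(im,cv2.COLOR_RGB2HSV)
g=cv2.inRange(hsv,(50,120,40),(80,255,255)); g[:,:270]=0;g[:,380:]=0;g[:175]=0;g[260:]=0
pts=P[g>0];pts=pts[abs(pts[:,2]-12)<12]
print("green z",np.median(pts[:,2])); rect=cv2.minAreaRect(pts[:,:2].astype(np.float32)); print("green rect",rect)
# grid top
m=np.zeros(im.shape[:2],bool);m[180:260,280:380]=1
q=P[m&(P[...,2]>34)&(P[...,2]<50)];print("grid",len(q),cv2.minAreaRect(q[:,:2].astype(np.float32)),np.median(q[:,2]))
# grip bars
k=(im.max(-1)<60)&(P[...,2]<30); k[:175]=0;k[262:]=0;k[:,:275]=0;k[:,380:]=0
n,l,s,c=cv2.connectedComponentsWithStats(k.astype(np.uint8))
for i in range(1,n):
    if s[i,4]>8: print("dark",c[i],s[i,4],P[l==i].mean(0).round(1))
# caps
m=np.zeros(im.shape[:2],bool);m[150:260,140:275]=1
k=(P[...,2]>85)&(P[...,2]<125)&m
n,l,s,c=cv2.connectedComponentsWithStats(k.astype(np.uint8))
for i in range(1,n):
    if s[i,4]>8:
        p=P[l==i];t=p[p[:,2]>np.percentile(p[:,2],50)]
        mid=(p[:,:2].min(0)+p[:,:2].max(0))/2
        print("cap",c[i].round(),s[i,4],t.mean(0).round(1),cv2.minEnclosingCircle(t[:,:2].astype(np.float32)),np.median(im[l==i],0))
np.save("top0.npy",P)
```

```text
green z 16.0652526432591
green rect ((549.5240478515625, -239.0657501220703), (225.8180694580078, 280.6463317871094), 2.157407522201538)
grid 478 ((547.9263305664062, -235.915283203125), (123.54078674316406, 184.78614807128906), 3.3174405097961426) 42.07221452429201
dark [324. 183.] 21 [ 667.8 -227.9   18.7]
dark [282.33333333 216.27777778] 18 [540.7 -86.1  19.8]
dark [327.53333333 251.5       ] 30 [ 428.3 -243.5   22.7]
cap [247. 151.] 41 [742.5  46.6 105.8] ((743.6474609375, 45.234493255615234), 18.513879776000977) [100. 102.  98.]
cap [188. 177.] 89 [640.1 236.8 102.4] ((641.3451538085938, 237.02711486816406), 16.326171875) [ 53.  80. 138.]
cap [159. 204.] 94 [543.9 323.4 102.6] ((544.7364501953125, 323.6861267089844), 16.256580352783203) [ 50.  79. 138.]
cap [185. 203.] 95 [553.2 239.5 102.6] ((553.0184936523438, 239.07083129882812), 16.728445053100586) [ 51.  80. 139.]
cap [211. 203.] 88 [559.4 152.  103.1] ((559.7145385742188, 152.54348754882812), 16.073869705200195) [ 53.  81. 139.]
cap [251. 221.] 90 [507.2  19.8 102.7] ((506.0712585449219, 20.064292907714844), 16.541160583496094) [ 56.5  83.  141. ]
cap [186. 232.] 94 [458.9 223.6 102.6] ((458.85931396484375, 225.18060302734375), 16.19222068786621) [99. 97. 97.]
cap [159. 233.] 99 [449.6 314.3 102.7] ((450.673583984375, 314.1256103515625), 16.563520431518555) [ 51.  80. 138.]
cap [211. 233.] 90 [461.1 146.6 102.6] ((461.0889587402344, 146.7978973388672), 16.073890686035156) [100.  98.  98.]
```

View pics/crop0.png

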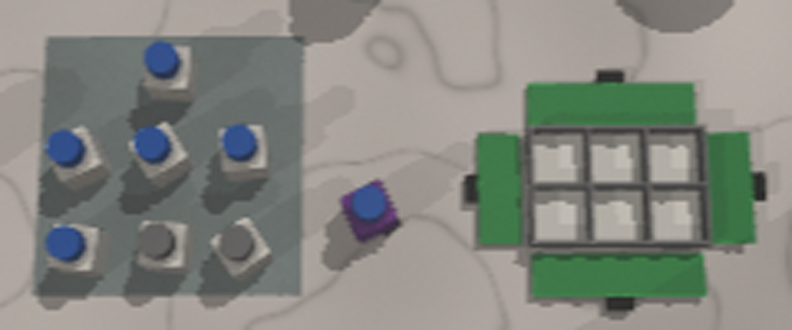

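The crop confirms it. The five blue-capped white bottles are on the mat. The purple bottle with a blue cap, at top px (252,222), is the look-alike and stays where it is. The case centre is about (548,-236) with yaw about 0.061. I'll start with the right wall.

```bash
cat >> h.py <<'E'
from scipy.spatial.transform import Rotation as Ro
C=np.array([548.,-235.7]);YC=0.061
def case(x,y,c=None,yaw=None):
    c=C if c is None else c; yaw=YC if yaw is None else yaw
    return c+np.array([[np.cos(yaw),-np.sin(yaw)],[np.sin(yaw),np.cos(yaw)]])@[x,y]
def go(x,y,z,yaw):
    s=r.sense(); p=np.array(s["eef_pos"]); R=Ro.from_euler("xyz",s["tcp_rot"])
    T=Ro.from_euler("xyz",[np.pi,0,yaw]); rv=(R.inv()*T).as_rotvec()/np.pi
    d=np.array([x,y,z])-p
    print("t",round(s["clock"],2),"turn",rv.round(4),"rows",round(abs(rv).max()/.039,1),"| shift in new axes",(T.inv().apply(d)/25).round(3),"old axes",(R.inv().apply(d)/25).round(3))
E
python3 - <<'E'
from h import *
x,y=case(0,-156); print(x,y); go(x,y,110,YC+np.pi/2)
E
```

```text
557.510099591878 -391.4098519868045
t 0.15 turn [-3.000e-04 -2.000e-04 -4.389e-01] rows 11.3 | shift in new axes [ 7.54  16.542  4.309] old axes [17.676 -4.243  4.313]
```

```bash
python3 -m inch '[[0,0,-0.0395,0,0,0,0.5],[0,0,-0.0395,0,0,0,0.5],[0,0,-0.0395,0,0,0,0.5],[0,0,-0.0395,0,0,0,0.5],[0,0,-0.0395,0,0,0,0.5],[0,0,-0.0395,0,0,0,0.5],[0,0,-0.0395,0,0,0,0.5],[0,0,-0.0395,0,0,0,0.5]]' 20
python3 -m inch '[[0,0,-0.0395,0,0,0,0.5],[0,0,-0.0395,0,0,0,0.5],[0,0,-0.0395,0,0,0,0.5],[0,0,0,0.5,1,0.2,0.5],[0,0,0,0.5,1,0.2,0.5],[0,0,0,0.5,1,0.2,0.5],[0,0,0,0.5,1,0.2,0.5],[0,0,0,0.5,1,0.2,0.5]]'
python3 -m inch '[[0,0,0,0.5,1,0.2,0.5],[0,0,0,0.5,1,0.2,0.5],[0,0,0,0.5,1,0.2,0.5],[0,0,0,0.5,1,0.2,0.5],[0,0,0,0.5,1,0.2,0.5],[0,0,0,0.5,1,0.2,0.5],[0,0,0,0.5,1,0.2,0.5],[0,0,0,0.5,1,0.2,0.5]]'
python3 - <<'E'
from h import *
x,y=case(0,-156); go(x,y,110,YC+np.pi/2)
E
```

```text
clock: 0.82
eef_pos: [156.3, -604.9, 217.9]
tcp_rot: [-3.141, -0.001, 1.252]
contact_force: [-0.1, 0.4, -0.4]
opening: 0.499
grasp_force: 0.0
clock: 1.48
eef_pos: [279.1, -535.9, 192.8]
tcp_rot: [-3.141, -0.0, 1.617]
contact_force: [1.3, 0.0, 0.1]
opening: 0.499
grasp_force: 0.0
clock: 2.15
eef_pos: [474.3, -426.6, 152.8]
tcp_rot: [-3.141, -0.0, 1.618]
contact_force: [0.2, -0.3, 0.3]
opening: 0.501
grasp_force: 0.0
t 2.15 turn [-0.0001 -0.0001 -0.0044] rows 0.1 | shift in new axes [1.201 3.408 1.712] old axes [1.248 3.391 1.712]
```

```bash
python3 -m inch '[[0,0,-0.0044,0.3,0.85,0.43,0.5],[0,0,0,0.3,0.85,0.43,0.5],[0,0,0,0.3,0.85,0.43,0.5],[0,0,0,0.3,0.85,0.43,0.5],[0,0,0,0,0,0,0.5]]'
python3 - <<'E'
from h import *
f=grab_frame("wrist");save("w1.png",f["pixels"]);print(f["vertical_fov"],f["cx"],f["cy"]);
a=grab_frame("top");save("t1.png",cv2.resize(a["pixels"][160:270,260:400],None,fx=4,fy=4))
x,y=case(0,-156); go(x,y,27,YC+np.pi/2)
E
```

```text
clock: 2.57
eef_pos: [558.7, -390.2, 107.7]
tcp_rot: [-3.141, -0.002, 1.634]
contact_force: [-0.7, -0.1, -0.6]
opening: 0.501
grasp_force: 0.0
65.70646984690485 256.25061175618924 188.38259843105428
t 2.67 turn [-0.0005 -0.0003  0.0004] rows 0.0 | shift in new axes [0.019 0.045 3.293] old axes [0.016 0.05  3.293]
```

View pics/w1.png

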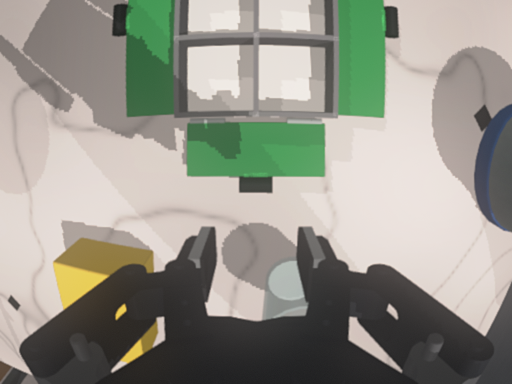

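The wrist view shows the right wall with its bar at (256,184), the left and right neighbour walls, and the beaker at (288,285) behind the fingers. I'll unproject it to refine the bars and check the beaker's clearance.

```bash
cat >> h.py <<'E'
def wcloud(f):
    h,w=f["z_map"].shape; F=h/2/np.tan(np.radians(f["vertical_fov"])/2)
    v,u=np.mgrid[:h,:w]; z=f["z_map"]; a=u-f["cx"]; b=v-f["cy"]; rr=np.hypot(a,b)+1e-9; k=np.tan(rr/F)/rr
    P=np.stack([a*k*z,b*k*z,z,np.ones_like(z)],-1)@np.array(f["cam_to_world"]).T
    return P[...,:3]
E
python3 - <<'E'
from h import *
f=grab_frame("wrist");im=f["pixels"];P=wcloud(f)
hsv=cv2.cvtColor(im,cv2.COLOR_RGB2HSV)
g=cv2.inRange(hsv,(50,120,40),(80,255,255))
for n,(a,b,c,d) in dict(right=(125,180,180,330),near=(0,120,120,180),far=(0,120,335,390)).items():
    m=np.zeros_like(g);m[a:b,c:d]=1; p=P[(g>0)&(m>0)];p=p[abs(p[:,2]-12)<10]; print(n,np.median(p[:,2]),cv2.minAreaRect(p[:,:2].astype(np.float32)))
k=(im.max(-1)<45)
for n,(a,b,c,d) in dict(right=(175,200,230,280),near=(0,45,105,130),far=(0,45,380,405)).items():
    m=np.zeros_like(k);m[a:b,c:d]=1;p=P[k&m];p=p[p[:,2]>11]; print("bar",n,len(p),p.mean(0).round(1),p[:,2].max(),((p.min(0)+p.max(0))/2).round(1), "exp",[case(0,-151),case(-121,0),case(121,0)][["right","near","far"].index(n)])
m=np.zeros_like(k);m[240:320,262:310]=1
p=P[m&(P[...,2]>80)&(P[...,2]<95)];print("beaker",p.min(0),p.max(0))
T=np.load("top0.npy")[190:220,385:415].reshape(-1,3);T=T[(T[:,2]>30)&(T[:,2]<110)];print("beaker top",T.min(0),T.max(0),T.mean(0))
E
```

```text
right 17.729010280961234 ((553.7949829101562, -358.10369873046875), (82.95665740966797, 39.32957077026367), 3.5028390884399414)
near 15.682384947436816 ((458.7221374511719, -263.2150573730469), (43.192283630371094, 75.76153564453125), 5.003896713256836)
far 13.017657847685086 ((644.2630615234375, -265.4027099609375), (43.714378356933594, 106.8053207397461), 3.7658345699310303)<stdin>:9: RuntimeWarning: Mean of empty slice.
  ret = um.true_divide(
Traceback (most recent call last):
ValueError: zero-size array to reduction operation maximum which has no identity
```

Run:
```python
from h import *
f=grab_frame("wrist");im=f["pixels"];P=wcloud(f)
k=(im.max(-1)<75)
for n,(a,b,c,d),e in [("right",(177,200,230,280),(0,-151)),("near",(0,40,108,128),(-121,0)),("far",(0,40,384,402),(121,0))]:
    m=np.zeros_like(k);m[a:b,c:d]=1;p=P[k&m]; print("bar",n,len(p),np.median(p,0).round(1),p.min(0).round(1),p.max(0).round(1), "exp",case(*e).round(1))
m=np.zeros_like(k);m[255:320,265:310]=1
p=P[m&(P[...,2]>30)&(P[...,2]<130)];print("beaker",len(p),p.min(0),p.max(0))
T=np.load("top0.npy")[190:220,385:415].reshape(-1,3);T=T[(T[:,2]>30)&(T[:,2]<110)];print("beaker top",T.min(0),T.max(0),T.mean(0))
```

```text
bar right 304 [ 557.6 -384.8   27.4] [ 545.8 -390.5   24.7] [ 570.8 -322.5  265.9] exp [ 557.2 -386.4]
bar near 344 [ 430.4 -245.7   22.4] [ 423.7 -322.5   11.8] [ 552.9 -230.   265.9] exp [ 427.2 -243.1]
bar far 322 [ 667.9 -231.2   16.9] [ 552.9 -322.5    6.6] [ 674.3 -216.3  265.9] exp [ 668.8 -228.3]
beaker 1522 [ 569.71403532 -519.93515947   30.02577037] [ 613.73863086 -396.99033012  129.86070069]
beaker top [ 568.54581342 -522.17696801   30.04722897] [ 637.76173187 -456.27225921   95.70744933] [ 604.0366315  -491.62401579   63.91327437]
```

```bash
python3 -m inch '[[0,0,0,0,0,0.8,0.5],[0,0,0,0,0,0.8,0.5],[0,0,0,0,0,0.8,0.5],[0,0,0,0,0,0.5,0.5],[0,0,0,0,0,0.3,0.5],[0,0,0,0,0,0,0.5]]'
python3 -m inch '[[0,0,0,0,0,0,0.8],[0,0,0,0,0,0,0.8],[0,0,0,0,0,0,0.8],[0,0,0,0,0,0,0.8],[0,0,0,0,0,0,0.8]]' 20
python3 - <<'E'
from h import *
f=grab_frame("wrist");save("w2.png",f["pixels"])
E
```

```text
clock: 3.27
eef_pos: [555.2, -392.6, 29.1]
tcp_rot: [-3.14, -0.001, 1.631]
contact_force: [-0.3, 0.7, -0.3]
opening: 0.503
grasp_force: 0.0
clock: 3.68
eef_pos: [556.8, -393.0, 31.1]
tcp_rot: [3.141, 0.001, 1.632]
contact_force: [0.0, -0.4, 0.1]
opening: 0.204
grasp_force: 0.0
```

View pics/w2.png

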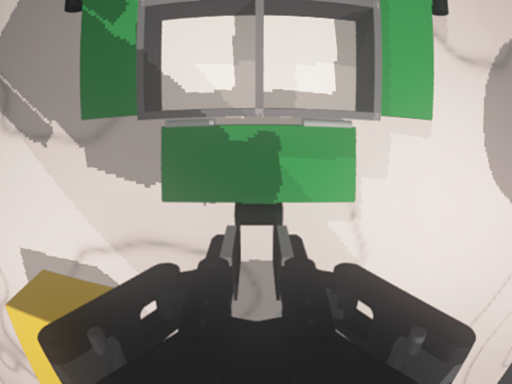

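The fingers closed to 17 mm without meeting the bar. The bar is at (258,213) and the fingertips are at about (236,230) and (276,230). I'll compare depths.

Run:
```python
from h import *
f=grab_frame("wrist");P=wcloud(f);z=f["z_map"]
for u,v in [(258,208),(258,213),(258,220),(258,235),(258,190),(230,228),(230,235),(225,245),(284,228),(284,235),(290,245),(228,260),(240,240),(276,240)]: print(u,v,z[v,u].round(1),P[v,u].round(1),f["pixels"][v,u])
M=np.array(f["cam_to_world"]);print(M.round(3)); s=r.sense();print(s["eef_pos"],s["tcp_rot"],s["opening"])
```

```text
258 208 171.0 [ 557.8 -380.7   25.5] [53 56 50]
258 213 170.3 [ 558.  -383.2   27. ] [59 60 56]
258 220 170.3 [ 558.2 -387.1   28. ] [59 59 56]
258 235 203.4 [ 5.598e+02 -4.096e+02  1.000e-01] [219 209 200]
258 190 172.7 [ 557.2 -371.2   21. ] [ 57 107  66]
230 228 147.4 [ 543.8 -383.2   50.5] [109 108 105]
230 235 137.5 [ 544.6 -382.3   60.5] [110 108 107]
225 245 128.8 [ 543.2 -383.    69.8] [109 108 106]
284 228 145.9 [ 570.6 -380.9   51.9] [107 107 104]
284 235 137.9 [ 569.9 -380.9   60.2] [110 109 106]
290 245 128.6 [ 571.8 -381.1   69.9] [109 107 105]
228 260 117.7 [ 545.6 -383.7   81.6] [126 124 122]
240 240 153.9 [ 549.  -391.6   46.3] [139 130 126]
276 240 132.4 [ 565.8 -381.    65.9] [62 60 57]
[[ 9.98000e-01  6.00000e-02  1.60000e-02  5.53400e+02]
 [ 6.20000e-02 -9.59000e-01 -2.76000e-01 -3.22654e+02]
 [-1.00000e-03  2.77000e-01 -9.61000e-01  1.86680e+02]
 [ 0.00000e+00  0.00000e+00  0.00000e+00  1.00000e+00]]
[ 556.65596475 -392.80828165   30.6963704 ] [3.14114340e+00 3.45255245e-04 1.63168877e+00] 0.2012933168454871
```

Run:
```python
from h import *
f=grab_frame("wrist");save("w3.png",cv2.resize(f["pixels"][180:300,190:330],None,fx=5,fy=5,interpolation=cv2.INTER_NEAREST))
P=wcloud(f)
for v in range(216,250,3): print(v,[int(P[v,u,2]) for u in range(222,296,4)])
```

```text
216 [0, 0, 0, 186, 28, 27, 26, 28, 27, 28, 27, 27, 27, 27, 29, 27, 0, 0, 0]
219 [0, 0, 1, 0, 28, 27, 27, 28, 28, 27, 28, 28, 27, 28, 27, 27, 0, 0, 0]
222 [0, 0, 0, 0, 27, 27, 27, 26, 27, 27, 27, 27, 26, 27, 27, 27, 0, 0, 0]
225 [0, 2, 0, 0, 26, 27, 25, 26, 25, 26, 25, 26, 25, 26, 25, 25, 0, 0, 0]
228 [0, 52, 51, 51, 51, 0, 0, 0, 0, 0, 0, 0, 0, 51, 51, 51, 51, 0, 0]
231 [0, 55, 56, 55, 54, 0, 0, 0, 0, 0, 0, 0, 0, 51, 54, 55, 55, 0, 0]
234 [51, 59, 59, 59, 59, 0, 0, 0, 0, 0, 0, 0, 0, 53, 59, 58, 60, 51, 50]
237 [53, 62, 62, 62, 61, 0, 0, 0, 0, 0, 0, 0, 0, 53, 62, 62, 63, 53, 53]
240 [57, 65, 66, 65, 62, 0, 0, 0, 0, 0, 0, 0, 0, 53, 65, 65, 65, 57, 57]
243 [67, 68, 68, 68, 61, 0, 1, 1, 0, 0, 0, 0, 1, 55, 68, 68, 67, 68, 60]
246 [70, 71, 71, 71, 61, 0, 0, 0, 0, 0, 0, 1, 0, 55, 71, 71, 70, 71, 63]
249 [74, 74, 73, 73, 62, 0, 0, 0, 1, 0, 0, 0, 0, 62, 73, 73, 74, 73, 66]
```

View pics/w3.png

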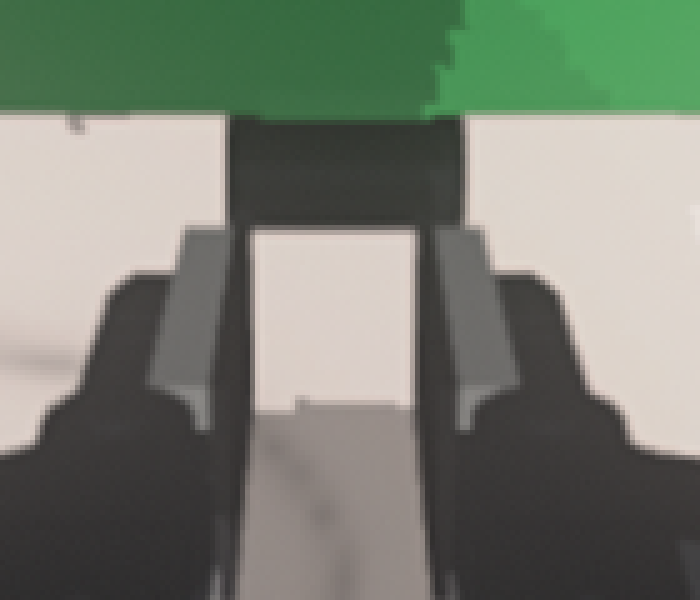

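The depths show the fingertips really at z≈50 while eef z reads 31. The bar top is at 27, so this wall already sits about 0.19 rad up. I'll reopen, go 30 mm lower and 3 mm inward, and watch the forces.

```bash
python3 -m inch '[[0,0,0,0,0,0,0.5],[0,0,0,0,0,0,0.5],[0,0,0,0.14,0,0.3,0.5],[0,0,0,0,0,0.3,0.5],[0,0,0,0,0,0.3,0.5],[0,0,0,0,0,0.3,0.5],[0,0,0,0,0,0,0.5]]'
python3 - <<'E'
from h import *
f=grab_frame("wrist")
P=wcloud(f);print(np.array(f["cam_to_world"])[:3,3], r.sense()["eef_pos"])
for v in range(214,262,4): print(v,[int(P[v,u,2]) for u in range(200,316,6)])
a=grab_frame("scene");save("s1.png",cv2.resize(a["pixels"][180:320,90:300],None,fx=3.5,fy=3.5))
E
```

```text
clock: 4.42
eef_pos: [555.9, -389.5, -1.6]
tcp_rot: [-3.141, 0.0, 1.632]
contact_force: [-0.6, -0.9, 0.1]
opening: 0.502
grasp_force: 0.4
[ 552.74952158 -319.39374672  154.23373351] [ 555.84934571 -389.24933861   -1.08902151]
214 [14, 14, 12, 15, 15, 13, 14, 13, 14, 14, 14, 14, 14, 15, 14, 14, 12, 14, 15, 14]
218 [15, 15, 14, 15, 15, 15, 15, 15, 13, 14, 15, 13, 14, 14, 14, 14, 15, 15, 14, 13]
222 [14, 15, 14, 16, 14, 14, 15, 14, 15, 13, 13, 15, 15, 14, 16, 15, 14, 15, 13, 15]
226 [0, 16, 17, 0, 14, 14, 13, 14, 14, 14, 14, 14, 14, 14, 15, 14, 0, 16, 17, 14]
230 [21, 23, 21, 0, 0, -1, 15, 16, 15, 16, 16, 16, 14, 15, 16, 0, 0, 22, 23, 0]
234 [26, 27, 22, 1, 0, 0, 18, 17, 18, 18, 17, 17, 17, 17, 18, 0, 0, 26, 27, 27]
238 [31, 29, 27, 0, 0, 0, 19, 19, 19, 18, 19, 18, 19, 18, 19, 0, 0, 30, 30, 31]
242 [35, 34, 154, 0, 0, 0, 20, 20, 19, 19, 20, 19, 19, 19, 20, 0, 0, 30, 35, 35]
246 [40, 39, 27, 0, 0, 0, 19, 19, 19, 19, 19, 18, 19, 19, 19, 0, 0, 29, 38, 40]
250 [43, 43, 27, 0, 0, 0, 18, 18, 18, 18, 18, 18, 17, 17, 19, 0, 0, 30, 42, 44]
254 [47, 44, 29, 0, 0, 0, 0, 0, 1, 0, 0, 0, 0, 1, 0, 1, 1, 31, 46, 47]
258 [50, 44, 29, 0, 0, 1, 0, 0, 0, 0, 0, 154, 0, -1, 0, 0, 0, 32, 48, 51]
```

View pics/s1.png

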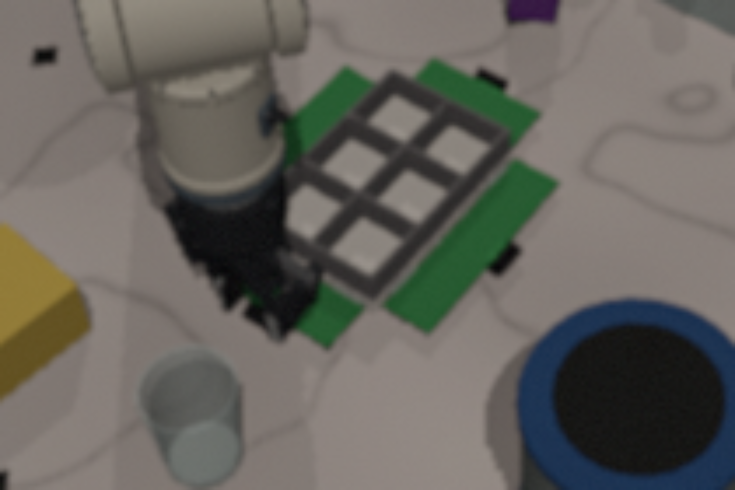

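The bar top now reads 19: the tips, at z≈16, pushed the wall back nearly flat. I'll move out 3 mm, down 5 mm and close.

```bash
python3 -m inch '[[0,0,0,-0.12,0,0,0.5],[0,0,0,0,0,0.2,0.5],[0,0,0,0,0,0,0.8],[0,0,0,0,0,0,0.8],[0,0,0,0,0,0,0.8],[0,0,0,0,0,0,0.8],[0,0,0,0,0,0,0.8]]' 20
```

```text
clock: 5.1
eef_pos: [557.8, -392.1, -4.6]
tcp_rot: [3.139, 0.001, 1.632]
contact_force: [5.4, 0.5, -2.5]
opening: 0.315
grasp_force: 23.9
```

```bash
python3 -m inch '[[0,0,0,0.055,0,-0.41,0.8],[0,0,0,0.13,0,-0.39,0.8],[0,0,0,0.2,0,-0.36,0.8],[0,0,0,0.28,0,-0.33,0.8]]'
python3 -m inch '[[0,0,0,0.32,0,-0.25,0.8],[0,0,0,0.36,0,-0.19,0.8],[0,0,0,0.39,0,-0.115,0.8],[0,0,0,0.41,0,-0.04,0.8],[0,0,0,0.15,0,0,0.8],[0,0,0,0,0,0,0.8]]'
python3 - <<'E'
from h import *
f=grab_frame("wrist");save("w4.png",f["pixels"]);P=wcloud(f)
a=grab_frame("top");save("t4.png",cv2.resize(a["pixels"][160:270,260:400],None,fx=4,fy=4))
E
```

```text
clock: 5.43
eef_pos: [556.8, -375.4, 32.7]
tcp_rot: [3.139, 0.0, 1.631]
contact_force: [7.7, 1.8, -6.5]
opening: 0.316
grasp_force: 20.4
clock: 5.93
eef_pos: [554.6, -335.1, 49.1]
tcp_rot: [3.138, 0.002, 1.632]
contact_force: [1.4, -1.2, 7.7]
opening: 0.316
grasp_force: 21.9
```

View pics/w4.png

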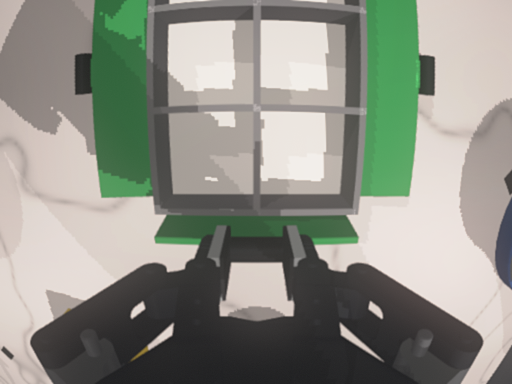

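Wall is nearly upright (top edge at row 243). I'll push inward a little more to seat it at the stop.

```bash
python3 -m inch '[[0,0,0,0.1,0,0,0.8],[0,0,0,0.1,0,0,0.8],[0,0,0,0,0,0,0.8]]'
python3 -m inch '[[0,0,0,0.15,0,0,0.8],[0,0,0,0,0,0,0.8]]'
python3 - <<'E'
from h import *
f=grab_frame("wrist");P=wcloud(f)
g=cv2.inRange(cv2.cvtColor(f["pixels"],cv2.COLOR_RGB2HSV),(50,120,40),(80,255,255));g[:200]=0
for u in (170,190,320,340):
    v=np.where(g[:,u])[0]; print(u,[tuple(P[w,u].round(1)) for w in v[::4]])
E
```

```text
clock: 6.28
eef_pos: [554.4, -330.8, 49.1]
tcp_rot: [3.138, 0.003, 1.632]
contact_force: [2.3, -1.3, 7.8]
opening: 0.32
grasp_force: 22.2
clock: 6.45
eef_pos: [554.1, -327.4, 48.9]
tcp_rot: [3.138, 0.003, 1.632]
contact_force: [3.4, -3.5, 5.1]
opening: 0.318
grasp_force: 21.9
170 [(np.float64(506.1), np.float64(-336.3), np.float64(56.9))]
190 [(np.float64(518.2), np.float64(-333.4), np.float64(57.7)), (np.float64(518.1), np.float64(-335.9), np.float64(57.9))]
320 [(np.float64(590.9), np.float64(-329.2), np.float64(57.2)), (np.float64(591.2), np.float64(-331.6), np.float64(57.5))]
340 [(np.float64(602.9), np.float64(-329.6), np.float64(57.1))]
```

Wall top edge is at z 57 on the hinge line, so it's upright. I'll release, lift and go to the near wall.

```bash
python3 -m inch '[[0,0,0,0,0,0,0.5],[0,0,0,0,0,0,0.5],[0,0,0,0,0,0,0.5],[0,0,0,0,0,-0.6,0.5],[0,0,0,0,0,-0.8,0.5],[0,0,0,0,0,-0.6,0.5]]'
python3 - <<'E'
from h import *
x,y=case(-126,0); go(x,y,60,YC)
E
```

```text
clock: 7.0
eef_pos: [551.9, -325.8, 97.7]
tcp_rot: [-3.14, -0.001, 1.632]
contact_force: [0.1, -0.1, 0.8]
opening: 0.499
grasp_force: 0.0
t 7.0 turn [-6.000e-04  1.000e-04  4.999e-01] rows 12.8 | shift in new axes [-4.974 -3.607  1.509] old axes [ 3.604 -4.973  1.519]
```

```bash
python3 -m inch '[[0,0,0,0.72,-1,0,0.5],[0,0,0,0.72,-1,0,0.5],[0,0,0,0.72,-1,0,0.5],[0,0,0,0.72,-1,0,0.5],[0,0,0,0.72,-0.97,0,0.5],[0,0,0.0385,0,0,0,0.5],[0,0,0.0385,0,0,0,0.5],[0,0,0.0385,0,0,0,0.5]]'
python3 -m inch '[[0,0,0.0385,0,0,0,0.5],[0,0,0.0385,0,0,0,0.5],[0,0,0.0385,0,0,0,0.5],[0,0,0.0385,0,0,0,0.5],[0,0,0.0385,0,0,0,0.5],[0,0,0.0385,0,0,0,0.5],[0,0,0.0385,0,0,0,0.5],[0,0,0.0385,0,0,0,0.5]]'
python3 -m inch '[[0,0,0.0385,0,0,0.5,0.5],[0,0,0.0385,0,0,0.5,0.5],[0,0,0,0,0,0.5,0.5],[0,0,0,0,0,0,0.5]]'
cat >> h.py <<'E'
def bar(ex,ey,tag=None):
    "dark bar within 28 mm of the expected place, seen by the wrist camera"
    f=grab_frame("wrist");P=wcloud(f);im=f["pixels"]
    if tag: save(tag,im)
    k=(im.max(-1)<75)&(np.hypot(P[...,0]-ex,P[...,1]-ey)<28)&(P[...,2]<40)&(P[...,2]>6)
    n,l,s,c=cv2.connectedComponentsWithStats(k.astype(np.uint8)); i=1+np.argmax(s[1:,4]); p=P[l==i]
    print("bar px",c[i].round(),s[i,4],"top z",np.percentile(p[:,2],90).round(1),"lo",np.percentile(p,3,0).round(1),"hi",np.percentile(p,97,0).round(1),"mid",((np.percentile(p,3,0)+np.percentile(p,97,0))/2).round(1))
E
python3 - <<'E'
from h import *
x,y=case(-121,0);print(x,y);bar(x,y); go(*case(-126,0),0,YC)
E
```

```text
clock: 7.67
eef_pos: [422.0, -243.3, 97.3]
tcp_rot: [-3.141, -0.0, 1.263]
contact_force: [0.7, 0.3, -0.0]
opening: 0.499
grasp_force: 0.0
clock: 8.33
eef_pos: [422.3, -243.5, 97.1]
tcp_rot: [-3.141, 0.001, 0.295]
contact_force: [-1.6, 0.6, 0.5]
opening: 0.504
grasp_force: 0.0
clock: 8.67
eef_pos: [421.1, -242.8, 57.9]
tcp_rot: [-3.139, 0.003, 0.059]
contact_force: [0.2, 0.2, -0.4]
opening: 0.501
grasp_force: 0.0
427.22505070254266 -243.07642340139247
bar px [257. 202.] 248 top z 23.8 lo [ 424.3 -255.4   21.3] hi [ 429.8 -231.    24.2] mid [ 427.  -243.2   22.7]
t 8.72 turn [-0.0006  0.0009 -0.0003] rows 0.0 | shift in new axes [0.024 0.011 2.354] old axes [0.03  0.015 2.354]
```

```bash
python3 -m inch '[[0,0,0,0,0,0.8,0.5],[0,0,0,0,0,0.6,0.5],[0,0,0,0,0,0.5,0.5],[0,0,0,0,0,0.4,0.5],[0,0,0,0,0,0,0.8],[0,0,0,0,0,0,0.8],[0,0,0,0,0,0,0.8],[0,0,0,0,0,0,0.8]]' 20
```

```text
clock: 9.38
eef_pos: [422.5, -243.9, 2.9]
tcp_rot: [-3.141, 0.001, 0.059]
contact_force: [-4.3, -1.2, -0.7]
opening: 0.312
grasp_force: 21.3
```

```bash
python3 -m inch '[[0,0,0,0.085,0,-0.38,0.8],[0,0,0,0.15,0,-0.36,0.8],[0,0,0,0.21,0,-0.325,0.8],[0,0,0,0.27,0,-0.28,0.8],[0,0,0,0.31,0,-0.23,0.8],[0,0,0,0.35,0,-0.17,0.8],[0,0,0,0.375,0,-0.105,0.8],[0,0,0,0.39,0,-0.035,0.8]]'
python3 -m inch '[[0,0,0,0.15,0,0,0.8],[0,0,0,0.15,0,0,0.8],[0,0,0,0.1,0,0,0.8],[0,0,0,0,0,0,0.8]]'
cat >> h.py <<'E'
def edge(x,y,R=75):
    "green pixels near a wall: position and height"
    f=grab_frame("wrist");P=wcloud(f)
    g=cv2.inRange(cv2.cvtColor(f["pixels"],cv2.COLOR_RGB2HSV),(50,120,40),(80,255,255))>0
    q=P[g&(np.hypot(P[...,0]-x,P[...,1]-y)<R)&(P[...,2]>20)]
    c,s=np.cos(YC),np.sin(YC); d=(q[:,:2]-C)@np.array([[c,-s],[s,c]])
    t=q[:,2]>q[:,2].max()-4
    print(len(q),"case xy of top",d[t].min(0).round(1),d[t].max(0).round(1),"z",np.percentile(q[:,2],[2,50,98]).round(1))
E
python3 - <<'E'
from h import *
edge(*case(-67,0))
E
```

```text
clock: 10.05
eef_pos: [477.1, -240.7, 50.7]
tcp_rot: [3.141, 0.0, 0.06]
contact_force: [-5.2, 1.2, 9.1]
opening: 0.313
grasp_force: 23.2
clock: 10.38
eef_pos: [488.1, -240.1, 50.4]
tcp_rot: [3.141, -0.001, 0.059]
contact_force: [-1.1, 2.8, 6.3]
opening: 0.312
grasp_force: 23.9
633 case xy of top [-68.5 -74.2] [-63.7  74.6] z [56.1 57.4 58.5]
```

```bash
python3 -m inch '[[0,0,0,0,0,0,0.5],[0,0,0,0,0,0,0.5],[0,0,0,0,0,0,0.5],[0,0,0,0,0,-0.6,0.5],[0,0,0,0,0,-0.8,0.5],[0,0,0,0,0,-0.5,0.5]]'
python3 -m inch '[[0,0,0,1,0,0,0.5],[0,0,0,1,0,0,0.5],[0,0,0,1,0,0,0.5],[0,0,0,1,0,0,0.5],[0,0,0,1,0,0,0.5],[0,0,0,1,0,0,0.5],[0,0,0,1,0,0,0.5],[0,0,0,0.4,0,0.2,0.5]]'
python3 -m inch '[[0,0,0,0,0,0.7,0.5],[0,0,0,0,0,0.6,0.5],[0,0,0,0,0,0,0.5]]'
python3 - <<'E'
from h import *
x,y=case(121,0);print(x,y);bar(x,y); go(*case(126,0),0,YC); edge(*case(-67,0))
E
```

```text
clock: 10.93
eef_pos: [486.9, -240.4, 98.2]
tcp_rot: [3.141, -0.001, 0.059]
contact_force: [0.0, -0.0, 0.8]
opening: 0.499
grasp_force: 0.0
clock: 11.6
eef_pos: [674.9, -229.2, 92.9]
tcp_rot: [3.14, -0.004, 0.06]
contact_force: [0.0, 0.1, 0.4]
opening: 0.5
grasp_force: 0.0
clock: 11.85
eef_pos: [667.8, -228.3, 55.3]
tcp_rot: [-3.139, 0.006, 0.059]
contact_force: [-1.1, -0.3, -1.0]
opening: 0.5
grasp_force: 0.0
668.7749492974574 -228.3235765986075
bar px [258. 208.] 267 top z 19.0 lo [ 665.6 -241.5   16.4] hi [ 671.5 -216.9   19.4] mid [ 668.6 -229.2   17.9]
t 11.9 turn [-0.0006  0.0016 -0.0006] rows 0.0 | shift in new axes [ 0.215 -0.013  2.274] old axes [ 0.226 -0.009  2.273]Traceback (most recent call last):
  File "<stdin>", line 2, in <module>
  File "h.py", line 37, in edge
    t=q[:,2]>q[:,2].max()-4
             ~~~~~~~~~~^^
    return umr_maximum(a, axis, None, out, keepdims, initial, where)
ValueError: zero-size array to reduction operation maximum which has no identity
```

```bash
python3 -m inch '[[0,0,0,0,0,0.6,0.5],[0,0,0,0,0,0,0.5]]'
python3 - <<'E'
from h import *
x,y=case(121,0);bar(x,y); go(*case(126,0),-4,YC); print(r.sense()["eef_pos"])
f=grab_frame("wrist"); print(np.array(f["cam_to_world"])[:3,3])
E
```

```text
clock: 12.12
eef_pos: [669.8, -229.1, 42.8]
tcp_rot: [-3.141, 0.002, 0.059]
contact_force: [-0.5, 1.0, -0.6]
opening: 0.499
grasp_force: 0.0
bar px [257. 218.] 313 top z 18.9 lo [ 665.3 -241.5   16.4] hi [ 671.7 -217.1   19.4] mid [ 668.5 -229.3   17.9]
t 12.17 turn [-0.0002  0.0006 -0.0006] rows 0.0 | shift in new axes [ 0.158 -0.032  1.9  ] old axes [ 0.161 -0.031  1.9  ]
[ 669.87295067 -229.06954821   43.49798249]
[ 741.183443   -224.91485444  199.24131145]
```

```bash
python3 -m inch '[[0,0,0,0.18,0,0.2,0.5],[0,0,0,0,0,0.6,0.5],[0,0,0,0,0,0.6,0.5],[0,0,0,0,0,0.4,0.5],[0,0,0,0,0,0.1,0.5],[0,0,0,0,0,0,0.5]]'
python3 -m inch '[[0,0,0,0,0,0,0.8],[0,0,0,0,0,0,0.8],[0,0,0,0,0,0,0.8],[0,0,0,0,0,0,0.8]]' 20
```

```text
clock: 12.72
eef_pos: [674.2, -228.5, -5.0]
tcp_rot: [-3.14, 0.003, 0.059]
contact_force: [-0.4, 0.2, 0.0]
opening: 0.5
grasp_force: 0.0
clock: 13.05
eef_pos: [675.5, -228.9, -2.6]
tcp_rot: [3.142, -0.0, 0.059]
contact_force: [0.2, 0.5, -1.5]
opening: 0.318
grasp_force: 21.2
```

Gripped; I'll fold the far wall inward, which is -x in the tool frame.

```bash
python3 -m inch '[[0,0,0,-0.055,0,-0.41,0.8],[0,0,0,-0.13,0,-0.39,0.8],[0,0,0,-0.2,0,-0.36,0.8],[0,0,0,-0.28,0,-0.33,0.8],[0,0,0,-0.32,0,-0.25,0.8],[0,0,0,-0.36,0,-0.19,0.8],[0,0,0,-0.39,0,-0.115,0.8],[0,0,0,-0.41,0,-0.04,0.8]]'
python3 -m inch '[[0,0,0,-0.15,0,0,0.8],[0,0,0,-0.15,0,0,0.8],[0,0,0,-0.1,0,0,0.8],[0,0,0,0,0,0,0.8]]'
python3 - <<'E'
from h import *
edge(*case(67,0))
E
```

```text
clock: 13.72
eef_pos: [623.5, -232.2, 51.5]
tcp_rot: [3.141, -0.005, 0.059]
contact_force: [4.8, 5.1, 7.5]
opening: 0.315
grasp_force: 22.0
clock: 14.05
eef_pos: [613.0, -232.8, 51.6]
tcp_rot: [3.141, -0.004, 0.059]
contact_force: [0.6, 4.5, 11.3]
opening: 0.311
grasp_force: 24.0
502 case xy of top [135.6  -1. ] [135.6  -1. ] z [ 56.   57.2 207.8]
```

```bash
python3 -m inch '[[0,0,0,0,0,0,0.5],[0,0,0,0,0,0,0.5],[0,0,0,0,0,0,0.5],[0,0,0,0,0,-0.6,0.5],[0,0,0,0,0,-0.8,0.5],[0,0,0,0,0,-0.5,0.5],[0,0,0,0,0,0,0.5]]'
python3 - <<'E'
from h import *
go(*case(0,156),55,YC+np.pi/2)
E
```

```text
clock: 14.68
eef_pos: [613.5, -233.6, 99.5]
tcp_rot: [3.14, -0.004, 0.059]
contact_force: [0.6, -1.2, -1.0]
opening: 0.501
grasp_force: 0.0
t 14.68 turn [ 1.500e-03 -5.000e-04 -5.006e-01] rows 12.8 | shift in new axes [ 6.315 -2.621  1.778] old axes [-2.639 -6.313  1.756]
```

```bash
python3 -m inch '[[0,0,0,-0.4,-0.9,0,0.5],[0,0,0,-0.4,-0.9,0,0.5],[0,0,0,-0.4,-0.9,0,0.5],[0,0,0,-0.4,-0.9,0,0.5],[0,0,0,-0.4,-0.9,0,0.5],[0,0,0,-0.32,-0.9,0,0.5],[0,0,0,-0.32,-0.91,0,0.5],[0,0,-0.0385,0,0,0,0.5]]'
python3 -m inch '[[0,0,-0.0385,0,0,0,0.5],[0,0,-0.0385,0,0,0,0.5],[0,0,-0.0385,0,0,0,0.5],[0,0,-0.0385,0,0,0,0.5],[0,0,-0.0385,0,0,0,0.5],[0,0,-0.0385,0,0,0,0.5],[0,0,-0.0385,0,0,0,0.5],[0,0,-0.0385,0,0,0,0.5]]'
python3 -m inch '[[0,0,-0.0385,0,0,0,0.5],[0,0,-0.0385,0,0,0.4,0.5],[0,0,-0.0385,0,0,0.6,0.5],[0,0,-0.0385,0,0,0.7,0.5],[0,0,0,0,0,0,0.5],[0,0,0,0,0,0,0.5]]'
python3 - <<'E'
from h import *
x,y=case(0,151);print(x,y);bar(x,y); go(*case(0,156),0,YC+np.pi/2)
E
```

```text
clock: 15.35
eef_pos: [533.8, -76.1, 95.6]
tcp_rot: [-3.14, 0.003, 0.178]
contact_force: [0.1, 0.1, -0.1]
opening: 0.501
grasp_force: 0.0
clock: 16.02
eef_pos: [536.2, -79.2, 95.9]
tcp_rot: [-3.141, 0.0, 1.154]
contact_force: [0.1, -0.3, -0.2]
opening: 0.501
grasp_force: 0.0
clock: 16.52
eef_pos: [535.5, -79.1, 53.1]
tcp_rot: [-3.139, -0.001, 1.628]
contact_force: [0.3, 0.6, -0.3]
opening: 0.501
grasp_force: 0.0
538.7947112924771 -84.98084839738794
bar px [262. 216.] 665 top z 18.9 lo [528.3 -89.3  12.5] hi [552.7 -78.5  19.4] mid [540.5 -83.9  15.9]
t 16.57 turn [-0.0003 -0.0001 -0.0014] rows 0.0 | shift in new axes [-0.038  0.082  2.159] old axes [-0.038  0.084  2.159]
```

```bash
python3 -m inch '[[0,0,0,0,0.15,0.7,0.5],[0,0,0,0,0,0.6,0.5],[0,0,0,0,0,0.5,0.5],[0,0,0,0,0,0.3,0.5],[0,0,0,0,0,0.18,0.5],[0,0,0,0,0,0,0.5]]'
python3 -m inch '[[0,0,0,0,0,0,0.8],[0,0,0,0,0,0,0.8],[0,0,0,0,0,0,0.8],[0,0,0,0,0,0,0.8]]' 20
```

```text
clock: 17.07
eef_pos: [540.0, -78.9, -3.4]
tcp_rot: [-3.141, -0.0, 1.631]
contact_force: [-0.6, 0.4, 0.1]
opening: 0.5
grasp_force: 0.0
clock: 17.4
eef_pos: [539.6, -78.9, -2.6]
tcp_rot: [-3.14, -0.0, 1.631]
contact_force: [-4.5, -0.6, 0.7]
opening: 0.315
grasp_force: 21.4
```

```bash
python3 -m inch '[[0,0,0,-0.055,0,-0.41,0.8],[0,0,0,-0.13,0,-0.39,0.8],[0,0,0,-0.2,0,-0.36,0.8],[0,0,0,-0.28,0,-0.33,0.8],[0,0,0,-0.32,0,-0.25,0.8],[0,0,0,-0.36,0,-0.19,0.8],[0,0,0,-0.39,0,-0.115,0.8],[0,0,0,-0.41,0,-0.04,0.8]]'
python3 -m inch '[[0,0,0,-0.15,0,0,0.8],[0,0,0,-0.15,0,0,0.8],[0,0,0,-0.1,0,0,0.8],[0,0,0,0,0,0,0.8]]'
python3 -m inch '[[0,0,0,0,0,0,0.5],[0,0,0,0,0,0,0.5],[0,0,0,0,0,0,0.5],[0,0,0,0,0,-0.6,0.5],[0,0,0,0,0,-1,0.5],[0,0,0,0,0,-1,0.5],[0,0,0,0,0,-1,0.5],[0,0,0,0,0,-1,0.5]]'
python3 -m inch '[[0,0,0,-1,0,-0.8,0.5],[0,0,0,-1,0,-0.8,0.5],[0,0,0,-1,0,-0.8,0.5],[0,0,0,-1,0,-0.8,0.5],[0,0,0,-1,0,0,0.5],[0,0,0,-1,0,0,0.5],[0,0,0,-1,0,0,0.5]]'
python3 - <<'E'
from h import *
f=grab_frame("wrist");save("w5.png",f["pixels"]);P=wcloud(f)
g=cv2.inRange(cv2.cvtColor(f["pixels"],cv2.COLOR_RGB2HSV),(45,100,30),(85,255,255))>0
c,s=np.cos(YC),np.sin(YC); D=(P[...,:2]-C)@np.array([[c,-s],[s,c]])
for n,m in dict(near=D[...,0]<-55,far=D[...,0]>55,left=D[...,1]>85,right=D[...,1]<-85).items():
    k=m&g&(abs(D).max(-1)<170); print(n,k.sum(),np.percentile(D[k],[2,50,98],0).round(1).tolist(),np.percentile(P[k][:,2],[2,50,98]).round(1))
E
```

```text
clock: 18.07
eef_pos: [542.9, -132.4, 51.2]
tcp_rot: [-3.141, -0.001, 1.631]
contact_force: [-8.3, 4.3, 8.9]
opening: 0.309
grasp_force: 23.5
clock: 18.4
eef_pos: [543.6, -143.0, 51.2]
tcp_rot: [-3.141, -0.0, 1.631]
contact_force: [-10.0, 1.2, 9.8]
opening: 0.315
grasp_force: 25.4
clock: 19.07
eef_pos: [545.0, -142.5, 166.1]
tcp_rot: [3.14, 0.0, 1.632]
contact_force: [0.4, 0.3, 0.0]
opening: 0.501
grasp_force: 0.0
clock: 19.65
eef_pos: [555.7, -318.7, 245.6]
tcp_rot: [3.139, 0.001, 1.632]
contact_force: [0.3, -0.1, -0.2]
opening: 0.5
grasp_force: 0.0
near 321 [[-68.3, -85.6], [-66.4, 35.4], [-64.3, 85.7]] [55.1 57.3 59.1]
far 330 [[56.1, -88.3], [71.0, 24.1], [72.6, 97.1]] [55.3 57.  58.9]
left 316 [[-62.2, 86.2], [-17.0, 97.3], [58.2, 100.0]] [35.7 56.7 58.9]
right 143 [[-66.6, -98.4], [18.8, -97.1], [70.8, -85.8]] [55.8 57.3 58.7]
```

View pics/w5.png

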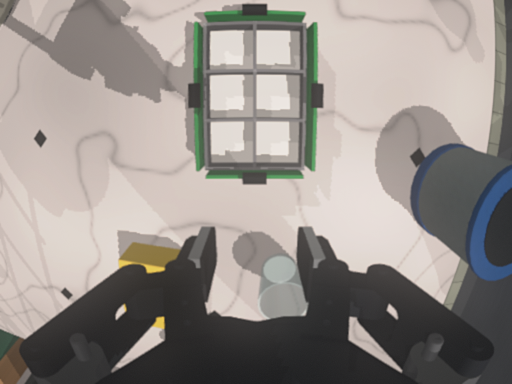

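All four walls look upright (left (190,95), right (318,95), top (255,12), bottom (255,178)). The far wall reads 71 instead of 67, so I'll check the case centre from the grid.

Run:
```python
from h import *
f=grab_frame("wrist");P=wcloud(f)
c,s=np.cos(YC),np.sin(YC); D=(P[...,:2]-C)@np.array([[c,-s],[s,c]])
k=(abs(P[...,2]-42)<4)&(abs(D[...,0])<70)&(abs(D[...,1])<100); q=D[k]
# grey grid: outer rect and the middle rib
print("grid rect",cv2.minAreaRect(q.astype(np.float32)),np.percentile(q,[1,99],0).round(1))
m=q[(abs(q[:,0])<8)&(abs(q[:,1])%60>10)&(abs(q[:,1])<85)];print("rib x",np.median(m[:,0]),len(m))
for y in(-30,30):
    m=q[(abs(q[:,1]-y)<8)&(abs(abs(q[:,0])-30)<20)];print("rib y",y,np.median(m[:,1]))
im=f["pixels"];g=cv2.inRange(cv2.cvtColor(im,cv2.COLOR_RGB2HSV),(45,100,30),(85,255,255))>0
for n,sg in (("near",-1),("far",1)):
    for lo in(-80,-55,35,60):
        kk=g&(sg*D[...,0]>58)&(sg*D[...,0]<85)&(D[...,1]>lo)&(D[...,1]<lo+20)&(P[...,2]>52)&(P[...,2]<62);print(n,lo,np.percentile(D[kk][:,0],[5,50,95]).round(1),kk.sum())
a=grab_frame("top");T=cloud(a);im=a["pixels"];g=cv2.inRange(cv2.cvtColor(im,cv2.COLOR_RGB2HSV),(45,100,30),(85,255,255))>0
D=(T[...,:2]-C)@np.array([[c,-s],[s,c]])
for n,k in dict(near=D[...,0]<-55,far=D[...,0]>55,left=D[...,1]>85,right=D[...,1]<-85).items():
    kk=g&k&(abs(D).max(-1)<130)&(T[...,2]>48);print("top",n,np.median(D[kk],0).round(1),np.median(T[kk][:,2]),kk.sum())
k=(abs(T[...,2]-42)<4)&(abs(D[...,0])<70)&(abs(D[...,1])<100);print("top grid",np.percentile(D[k],[2,98],0).round(1))
```

```text
grid rect ((1.9732894897460938, 0.7931060791015625), (192.5026397705078, 133.87295532226562), 89.90234375) [[-64.5 -95.2]
 [ 68.5  96.1]]
rib x 0.7933024190600979 503
rib y -30 -30.79421956638859
rib y 30 29.19062161560948
near -80 [-67.8 -66.4 -65.1] 39
near -55 [-68.  -66.7 -65.5] 39
near 35 [-68.3 -66.3 -64.5] 66
near 60 [-68.3 -66.  -64.5] 63
far -80 [70.2 70.8 72. ] 32
far -55 [70.  71.1 72.2] 36
far 35 [69.6 70.8 72.2] 51
far 60 [69.9 71.1 72.5] 47
top near [-68.   25.6] 58.63153263468075 39
top far [71.5 16.5] 58.05364717289831 43
top left [-23.6  98.4] 58.45693408724492 27
top right [ 40.8 -96.6] 59.38547060288124 13
top grid [[-69.7 -94.6]
 [ 68.2  90.6]]
```

The rib shows the true centre at x +0.8, so the far wall leans about 3 mm out (~1.50 rad). That is too close to the limit, so I'll push it in from outside with shut fingers.

Run:
```python
from h import *
go(*case(112,0),45,YC+np.pi/2)
```

```text
t 19.8 turn [ 0.0003  0.0002 -0.0007] rows 0.0 | shift in new axes [3.331 4.394 7.984] old axes [3.345 4.378 7.986]
```

```bash
python3 -m inch '[[0,0,0,0.7,0.9,0,1],[0,0,0,0.7,0.9,0,1],[0,0,0,0.7,0.9,0.4,1],[0,0,0,0.65,0.9,1,1],[0,0,0,0.6,0.8,1,1],[0,0,0,0,0,1,1],[0,0,0,0,0,1,1],[0,0,0,0,0,1,1]]' 20
python3 -m inch '[[0,0,0,0,0,1,1],[0,0,0,0,0,1,1],[0,0,0,0,0,0.6,1],[0,0,0,0,0,0,1],[0,0,0,0,-0.4,0,1],[0,0,0,0,-0.2,0,1],[0,0,0,0,0,0,1]]'
python3 -m inch '[[0,0,0,0,-0.15,0,1],[0,0,0,0,0,0,1]]'
python3 - <<'E'
from h import *
s=r.sense();c,q=np.cos(YC),np.sin(YC);print((s["eef_pos"][:2]-C)@np.array([[c,-q],[q,c]]),s["eef_pos"][2])
f=grab_frame("wrist");P=wcloud(f);D=(P[...,:2]-C)@np.array([[c,-q],[q,c]])
g=cv2.inRange(cv2.cvtColor(f["pixels"],cv2.COLOR_RGB2HSV),(45,100,30),(85,255,255))>0
k=g&(D[...,0]>55)&(D[...,0]<90)&(abs(D[...,1])<95)&(P[...,2]>52)&(P[...,2]<62);print(k.sum(),np.percentile(D[k],[5,50,95],0).round(1).tolist())
E
```

```text
clock: 20.47
eef_pos: [660.2, -224.8, 108.4]
tcp_rot: [3.141, -0.0, 1.634]
contact_force: [0.7, 0.5, -0.4]
opening: -0.0
grasp_force: 0.0
clock: 21.05
eef_pos: [644.2, -228.0, 46.0]
tcp_rot: [3.14, 0.001, 1.631]
contact_force: [-0.2, -0.5, -0.4]
opening: -0.001
grasp_force: 0.0
clock: 21.22
eef_pos: [641.0, -228.3, 45.6]
tcp_rot: [3.14, 0.001, 1.631]
contact_force: [0.8, 0.2, 0.4]
opening: -0.001
grasp_force: 0.0
[93.25937147  1.72761304] 45.619696887470774
662 [[70.3, 47.1], [72.1, 70.1], [74.2, 86.4]]
```

Not touching yet; I'll push on in small steps.

```bash
python3 -m inch '[[0,0,0,0,-0.12,0,1],[0,0,0,0,0,0,1]]'
python3 -m inch '[[0,0,0,0,-0.12,0,1],[0,0,0,0,0,0,1]]'
python3 -m inch '[[0,0,0,0,-0.12,0,1],[0,0,0,0,0,0,1]]'
cat >> h.py <<'E'
def far():
    s=r.sense();c,q=np.cos(YC),np.sin(YC);print((s["eef_pos"][:2]-C)@np.array([[c,-q],[q,c]]),s["eef_pos"][2])
    f=grab_frame("wrist");P=wcloud(f);D=(P[...,:2]-C)@np.array([[c,-q],[q,c]])
    g=cv2.inRange(cv2.cvtColor(f["pixels"],cv2.COLOR_RGB2HSV),(45,100,30),(85,255,255))>0
    k=g&(D[...,0]>55)&(D[...,0]<90)&(abs(D[...,1])<95)&(P[...,2]>52)&(P[...,2]<62);print(k.sum(),np.percentile(D[k],[5,50,95],0).round(1).tolist())
E
python3 -c "
from h import *
far()"
```

```text
clock: 21.43
eef_pos: [638.1, -228.3, 44.7]
tcp_rot: [3.141, 0.0, 1.632]
contact_force: [0.4, 0.1, -0.5]
opening: 0.001
grasp_force: 0.1
clock: 21.6
eef_pos: [635.0, -228.5, 44.6]
tcp_rot: [3.141, 0.0, 1.632]
contact_force: [1.5, 0.7, 1.5]
opening: 0.001
grasp_force: 0.7
clock: 21.77
eef_pos: [634.2, -228.7, 45.0]
tcp_rot: [3.137, 0.001, 1.631]
contact_force: [8.5, 0.5, -1.4]
opening: -0.002
grasp_force: 3.5
[86.46276974  1.7735915 ] 44.95253455115488
730 [[66.7, 46.8], [68.5, 68.9], [70.7, 86.4]]
```

The far wall is seated (8.5 N reaction, 68.5 mm), so all four walls are upright. Next I'll back off, rise and move over the mat to measure the bottles.

```bash
python3 -m inch '[[0,0,0,0,0.5,0,1],[0,0,0,0,0.3,-0.5,0.6],[0,0,0,0,0,-1,0.55],[0,0,0,0,0,-1,0.55],[0,0,0,0,0,-1,0.55],[0,0,0,0,0,-1,0.55],[0,0,0,0,-0.3,-1,0.55],[0,0,0,0.5,-0.5,-1,0.55]]'
python3 -m inch '[[0,0,0,1,-0.5,-0.8,0.55],[0,0,0,1,-0.5,-0.8,0.55],[0,0,0,1,-0.3,-0.8,0.55],[0,0,0,1,-0.3,-0.8,0.55],[0,0,0,1,-0.2,0,0.55],[0,0,0,1,-0.2,0,0.55],[0,0,0,1,0,0,0.55],[0,0,0,1,0,0,0.55]]'
python3 -m inch '[[0,0,0,1,0,0,0.55],[0,0,0,1,0,0,0.55],[0,0,0,1,0,0,0.55],[0,0,0,1,0,0,0.55],[0,0,0,1,0,0,0.55],[0,0,0,1,0,0,0.55],[0,0,0,0.8,0,0,0.55],[0,0,0,0,0,0,0.55]]'
cat >> h.py <<'E'
def bottles(tag=None,wrist=True):
    f=grab_frame("wrist" if wrist else "top");P=wcloud(f) if wrist else cloud(f);im=f["pixels"]
    if tag: save(tag,im)
    z=P[...,2]; k=(z>92)&(z<112)&(P[...,0]>380)&(P[...,0]<720)&(P[...,1]<400)&(P[...,1]>-400)
    n,l,s,c=cv2.connectedComponentsWithStats(k.astype(np.uint8))
    hsv=cv2.cvtColor(im,cv2.COLOR_RGB2HSV)
    for i in range(1,n):
        if s[i,4]<30: continue
        p=P[l==i];(x,y),R=cv2.minEnclosingCircle(p[:,:2].astype(np.float32))
        H,S,_=np.median(hsv[l==i],0)
        b=P[(z>5)&(z<85)&(np.hypot(P[...,0]-x,P[...,1]-y)<37)]
        # body yaw: side faces and top seen; min-area box of the body points
        (bx,by),(w,h),a=cv2.minAreaRect(b[:,:2].astype(np.float32))
        print("px",c[i].round().astype(int),"cap",np.round(np.median(p,0),1),"circ",round(x,1),round(y,1),round(R,1),"blue" if S>90 else "grey","| body",round(bx,1),round(by,1),round(w),round(h),"yaw deg",round((a+45)%90-45,1))
E
python3 -c "
from h import *
bottles('m1.png'); print(r.sense()['eef_pos'])"
```

```text
clock: 22.48
eef_pos: [631.3, -217.3, 207.5]
tcp_rot: [-3.141, 0.001, 1.631]
contact_force: [0.1, 0.6, 1.3]
opening: 0.448
grasp_force: 0.0
clock: 23.15
eef_pos: [568.2, -18.4, 286.8]
tcp_rot: [-3.141, 0.0, 1.631]
contact_force: [0.6, -0.1, -0.4]
opening: 0.445
grasp_force: 0.0
clock: 23.82
eef_pos: [558.0, 153.2, 286.4]
tcp_rot: [-3.141, -0.001, 1.634]
contact_force: [0.2, -0.2, -0.6]
opening: 0.45
grasp_force: 0.0
px [254  21] cap [545.4 323.2 100.2] circ 545.3 324.2 17.2 blue | body 545.3 323.9 47 47 yaw deg 29.2
px [174  28] cap [452.4 312.8 100.2] circ 451.4 313.7 17.2 blue | body 451.3 313.5 47 47 yaw deg -3.8
px [257  92] cap [554.  238.7 100.2] circ 554.0 238.7 16.9 blue | body 553.9 238.6 46 47 yaw deg 36.4
px [176 101] cap [459.8 225.1 100.3] circ 459.1 225.2 17.2 grey | body 459.7 225.2 46 45 yaw deg 1.0
px [332 100] cap [640.8 236.8 100. ] circ 641.6 237.2 17.1 blue | body 640.6 236.8 46 46 yaw deg 0.7
px [176 165] cap [462.1 147.9 100.3] circ 461.5 147.2 16.7 grey | body 461.9 147.9 46 47 yaw deg 38.6
px [259 166] cap [561.2 153.2 100.2] circ 561.6 152.4 17.1 blue | body 561.4 152.7 46 47 yaw deg 8.9
px [222 262] cap [521.3  20.3  99.9] circ 519.3 19.1 11.3 blue | body 512.5 24.4 34 46 yaw deg 30.7
[558.17828989 151.55225156 286.34862859]
```

View pics/m1.png

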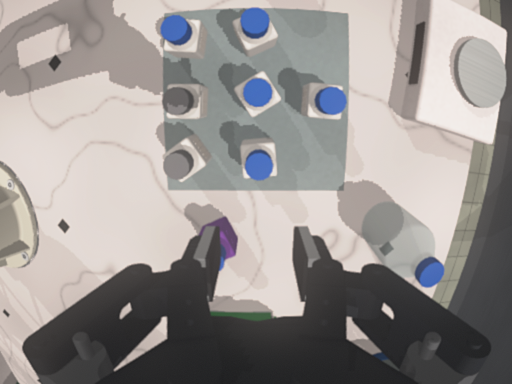

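The view shows five blue-capped bottles on the mat, at px (254,21), (174,28), (257,92), (332,100) and (259,166). The two greys are at (176,101) and (176,165), and the purple one is partly hidden at (222,240). Poses came out clean. I'll pick the bottle at (561,153) first.

```bash
sed -i 's/^C=.*/C=np.array([548.8,-236.4]);YC=0.061/' h.py; python3 -c "
from h import *
go(561.4,152.7,57,1.632)"
python3 -m inch '[[0,0,0,0.05,0.13,1,0.55],[0,0,0,0,0,1,0.55],[0,0,0,0,0,1,0.55],[0,0,0,0,0,1,0.55],[0,0,0,0,0,1,0.55],[0,0,0,0,0,1,0.55],[0,0,0,0,0,1,0.55],[0,0,0,0,0,1,0.55]]'
python3 -m inch '[[0,0,0,0,0,0.7,0.55],[0,0,0,0,0,0.4,0.55],[0,0,0,0,0,0,0.55]]'
python3 -c "
from h import *
go(561.4,152.7,57,1.632)"
```

```text
t 23.87 turn [-0.0003  0.      0.0007] rows 0.0 | shift in new axes [0.038 0.131 9.174] old axes [0.039 0.141 9.174]
clock: 24.53
eef_pos: [561.7, 150.4, 85.6]
tcp_rot: [-3.141, 0.0, 1.631]
contact_force: [0.4, 1.2, -0.4]
opening: 0.447
grasp_force: 0.0
clock: 24.78
eef_pos: [560.4, 150.4, 57.1]
tcp_rot: [-3.138, 0.001, 1.631]
contact_force: [-0.9, 0.0, -0.5]
opening: 0.449
grasp_force: 0.0
t 24.78 turn [-0.0013  0.0003 -0.0003] rows 0.0 | shift in new axes [0.091 0.046 0.005] old axes [0.091 0.046 0.004]
```

Grip, lift, and plan the carry to pocket (30,-60).

```bash
python3 -m inch '[[0,0,0,0.08,0.04,0,0.7],[0,0,0,0,0,0,0.8],[0,0,0,0,0,0,0.8],[0,0,0,0,0,0,0.8],[0,0,0,0,0,-0.3,0.8],[0,0,0,0,0,-0.7,0.8],[0,0,0,0,0,-1,0.8],[0,0,0,0,0,-1,0.8]]' 40
python3 -m inch '[[0,0,0,0,0,-1,0.8],[0,0,0,0,0,-1,0.8],[0,0,0,0,0,-1,0.8],[0,0,0,0,0,0,0.8]]'
python3 -c "
from h import *
go(*case(30,-60),200,1.632-np.radians(5.4))"
```

```text
clock: 25.45
eef_pos: [562.4, 153.7, 135.6]
tcp_rot: [-3.141, 0.0, 1.632]
contact_force: [0.7, 0.8, -1.4]
opening: 0.384
grasp_force: 40.0
clock: 25.78
eef_pos: [565.6, 154.5, 215.5]
tcp_rot: [3.133, -0.002, 1.632]
contact_force: [1.5, 0.5, -0.2]
opening: 0.383
grasp_force: 40.2
t 25.78 turn [ 0.0027 -0.0007  0.0299] rows 0.8 | shift in new axes [-17.927   1.266   0.622] old axes [-17.968  -0.428   0.587]
```

```bash
python3 -m inch '[[0,0,0.03,-0.4,0.07,0,0.8],[0,0,0,-0.8,0.07,0,0.8],[0,0,0,-1,0.07,0,0.8],[0,0,0,-1,0.07,0,0.8],[0,0,0,-1,0.07,0,0.8],[0,0,0,-1,0.07,0,0.8],[0,0,0,-1,0.07,0,0.8],[0,0,0,-1,0.07,0,0.8]]'
python3 -m inch '[[0,0,0,-1,0.07,0,0.8],[0,0,0,-1,0.07,0,0.8],[0,0,0,-1,0.07,0,0.8],[0,0,0,-1,0.07,0,0.8],[0,0,0,-1,0.07,0,0.8],[0,0,0,-1,0.07,0,0.8],[0,0,0,-1,0.07,0,0.8],[0,0,0,-1,0.07,0,0.8]]'
python3 -m inch '[[0,0,0,-1,0.07,0,0.8],[0,0,0,-0.5,0.07,0,0.8],[0,0,0,-0.2,0,0,0.8],[0,0,0,0,0,0,0.8],[0,0,0,0,0,0,0.8]]'
python3 -c "
from h import *
go(*case(30,-60),71,1.632-np.radians(5.4))
f=grab_frame('wrist');save('p1.png',f['pixels'])"
```

```text
clock: 26.45
eef_pos: [571.4, -27.6, 209.4]
tcp_rot: [3.142, 0.0, 1.538]
contact_force: [0.4, -1.0, -0.0]
opening: 0.389
grasp_force: 40.2
clock: 27.12
eef_pos: [578.7, -227.9, 209.4]
tcp_rot: [-3.142, -0.0, 1.537]
contact_force: [1.5, 0.5, -0.6]
opening: 0.383
grasp_force: 40.2
clock: 27.53
eef_pos: [581.0, -268.5, 209.1]
tcp_rot: [-3.141, -0.001, 1.537]
contact_force: [-0.1, 0.6, -1.3]
opening: 0.383
grasp_force: 40.1
t 27.53 turn [-0.0002 -0.0002 -0.0001] rows 0.0 | shift in new axes [-1.037  0.092  5.526] old axes [-1.041  0.095  5.525]
```

View pics/p1.png

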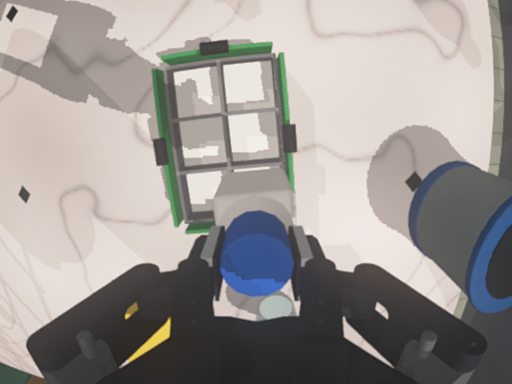

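The bottle hangs upright at (257,250), body edges parallel to the pocket to within a few degrees. I'll align and lower it.

```bash
python3 -m inch '[[0,0,0,-0.6,0.09,0,0.8],[0,0,0,-0.44,0,0,0.8],[0,0,0,0,0,0.8,0.8],[0,0,0,0,0,1,0.8],[0,0,0,0,0,1,0.8],[0,0,0,0,0,0,0.8]]'
python3 -c "
from h import *
go(*case(30,-60),71,1.632-np.radians(5.4))"
```

```text
clock: 28.08
eef_pos: [579.8, -294.4, 134.5]
tcp_rot: [-3.135, -0.003, 1.538]
contact_force: [-1.3, 0.7, -2.6]
opening: 0.385
grasp_force: 40.2
t 28.08 turn [-0.0021 -0.001  -0.0001] rows 0.1 | shift in new axes [-0.     0.106  2.54 ] old axes [-0.008  0.123  2.539]
```

```bash
python3 -m inch '[[0,0,0,0,0.08,0.6,0.8],[0,0,0,0,0,0.6,0.8],[0,0,0,0,0,0.6,0.8],[0,0,0,0,0,0.4,0.8],[0,0,0,0,0,0.2,0.8],[0,0,0,0,0,0,0.8]]'
python3 -c "
from h import *
go(*case(30,-60),71,1.632-np.radians(5.4))"
```

```text
clock: 28.58
eef_pos: [584.3, -295.4, 78.9]
tcp_rot: [-3.141, -0.0, 1.537]
contact_force: [-0.5, -0.2, -1.1]
opening: 0.383
grasp_force: 40.3
t 28.58 turn [-0.0003 -0.0002 -0.0001] rows 0.0 | shift in new axes [ 0.037 -0.077  0.314] old axes [ 0.037 -0.077  0.315]
```

Inside the pocket with no contact. I'll lower the rest, release and rise.

```bash
python3 -m inch '[[0,0,0,0,-0.05,0.2,0.8],[0,0,0,0,0,0.12,0.8],[0,0,0,0,0,0,0.8]]'
python3 -m inch '[[0,0,0,0,0,0,0.55],[0,0,0,0,0,0,0.55],[0,0,0,0,0,0,0.55],[0,0,0,0,0,-0.3,0.55],[0,0,0,0,0,-1,0.55],[0,0,0,0,0,-1,0.55],[0,0,0,0,0,-1,0.55],[0,0,0,0,0,-1,0.55]]'
python3 -c "
from h import *
bottles()
go(561,200,200,1.632)"
```

```text
clock: 28.83
eef_pos: [583.2, -295.5, 71.3]
tcp_rot: [-3.142, -0.0, 1.537]
contact_force: [0.3, -0.3, -1.7]
opening: 0.387
grasp_force: 40.3
clock: 29.5
eef_pos: [583.3, -295.5, 180.7]
tcp_rot: [3.141, 0.0, 1.537]
contact_force: [0.4, -0.1, -0.2]
opening: 0.45
grasp_force: 0.0
px [256 177] cap [ 585.2 -280.8  108.8] circ 584.3 -290.5 16.5 blue | body 585.4 -284.7 71 62 yaw deg 2.0
px [263 203] cap [ 588.6 -302.7  111.6] circ 588.8 -302.7 8.4 blue | body 587.3 -299.8 71 68 yaw deg 3.7
t 29.55 turn [ 0.0021  0.0011 -0.0301] rows 0.8 | shift in new axes [19.893  0.226 -0.547] old axes [19.823 -1.651 -0.622]
```

Bottle 1 is down (cap top 111.6, expected 112). I'll return over the mat and re-measure.

```bash
sed -i 's/(z>92)&(z<112)/(z>92)\&(z<120)/' h.py
python3 -m inch '[[0,0,-0.03,0.4,0,-0.3,0.55],[0,0,0,0.8,0,-0.5,0.55],[0,0,0,1,0,-0.5,0.55],[0,0,0,1,0,0,0.55],[0,0,0,1,0,0,0.55],[0,0,0,1,0,0,0.55],[0,0,0,1,0,0,0.55],[0,0,0,1,0,0,0.55]]'
python3 -m inch '[[0,0,0,1,0,0,0.55],[0,0,0,1,0,0,0.55],[0,0,0,1,0,0,0.55],[0,0,0,1,0,0,0.55],[0,0,0,1,0,0,0.55],[0,0,0,1,0,0,0.55],[0,0,0,1,0,0,0.55],[0,0,0,1,0,0,0.55]]'
python3 -m inch '[[0,0,0,1,0.3,-0.5,0.55],[0,0,0,1,0.3,-0.5,0.55],[0,0,0,0.5,0.3,-0.5,0.55],[0,0,0,0,0,0,0.55],[0,0,0,0,0,0,0.55]]'
python3 -c "
from h import *
bottles()
go(640.6,236.8,57,1.632)"
```

```text
clock: 30.22
eef_pos: [573.2, -114.7, 212.1]
tcp_rot: [3.141, 0.0, 1.632]
contact_force: [-0.3, 0.1, 0.5]
opening: 0.449
grasp_force: 0.0
clock: 30.88
eef_pos: [561.1, 85.1, 212.1]
tcp_rot: [3.141, -0.0, 1.632]
contact_force: [0.3, 0.0, 0.3]
opening: 0.451
grasp_force: 0.0
clock: 31.3
eef_pos: [580.1, 148.1, 249.6]
tcp_rot: [3.14, -0.0, 1.633]
contact_force: [-0.7, 0.3, -0.3]
opening: 0.449
grasp_force: 0.0
px [233   9] cap [546.  319.5 100.2] circ 545.6 323.0 16.9 blue | body 545.8 323.2 47 45 yaw deg 28.9
px [146  17] cap [452.8 312.6 100.4] circ 451.3 313.4 17.2 blue | body 452.0 313.3 46 46 yaw deg -3.9
px [236  85] cap [554.4 238.3 100.3] circ 554.0 238.4 17.1 blue | body 554.2 238.7 47 47 yaw deg 35.6
px [320  93] cap [641.  236.9 100. ] circ 641.6 236.7 17.1 blue | body 641.3 236.9 47 47 yaw deg -0.1
px [147  96] cap [460.7 224.9 100.3] circ 459.1 225.4 17.0 grey | body 459.7 225.5 46 46 yaw deg 0.2
px [149 167] cap [462.9 148.  100.4] circ 461.4 147.2 17.1 grey | body 462.0 147.8 46 46 yaw deg 36.3
t 31.35 turn [-0.0001  0.0001  0.0001] rows 0.0 | shift in new axes [3.428 2.663 7.667] old axes [3.431 2.665 7.665]
```

```bash
python3 -m inch '[[0,0,0,0.86,0.67,0.2,0.55],[0,0,0,0.86,0.67,0.5,0.55],[0,0,0,0.86,0.67,0.8,0.55],[0,0,0,0.86,0.68,0.8,0.55],[0,0,0,0,0,1,0.55],[0,0,0,0,0,1,0.55],[0,0,0,0,0,1,0.55],[0,0,0,0,0,1,0.55]]'
python3 -m inch '[[0,0,0,0,0,0.8,0.55],[0,0,0,0,0,0.5,0.55],[0,0,0,0,0,0,0.55]]'
python3 -c "
from h import *
go(641.3,236.9,57,1.632)"
```

```text
clock: 32.02
eef_pos: [640.8, 235.9, 89.2]
tcp_rot: [-3.14, 0.001, 1.631]
contact_force: [0.9, -0.3, -0.1]
opening: 0.447
grasp_force: 0.0
clock: 32.27
eef_pos: [639.3, 235.5, 55.2]
tcp_rot: [-3.136, 0.002, 1.631]
contact_force: [0.0, -0.4, -0.3]
opening: 0.448
grasp_force: 0.0
t 32.27 turn [-0.0018  0.0006 -0.0004] rows 0.0 | shift in new axes [ 0.052  0.083 -0.071] old axes [ 0.052  0.083 -0.072]
```

```bash
python3 -m inch '[[0,0,0,0.03,0.04,0,0.7],[0,0,0,0,0,0,0.8],[0,0,0,0,0,0,0.8],[0,0,0,0,0,0,0.8],[0,0,0,0,0,-0.3,0.8],[0,0,0,0,0,-0.7,0.8],[0,0,0,0,0,-1,0.8],[0,0,0,0,0,-1,0.8]]' 40
python3 -m inch '[[0,0,0,0,0,-1,0.8],[0,0,0,0,0,-1,0.8],[0,0,0,0,0,-1,0.8],[0,0,0,0,0,0,0.8],[0,0,-0.018,0,0,0,0.8],[0,0,0,0,0,0,0.8]]'
python3 -c "
from h import *
go(*case(-30,-60),205,1.632+np.radians(3.2))"
```

```text
clock: 32.93
eef_pos: [642.2, 238.2, 135.0]
tcp_rot: [-3.141, 0.0, 1.632]
contact_force: [-0.2, -1.0, -2.4]
opening: 0.386
grasp_force: 40.0
clock: 33.43
eef_pos: [642.6, 238.4, 209.6]
tcp_rot: [3.14, -0.0, 1.691]
contact_force: [0.2, -0.1, -2.7]
opening: 0.384
grasp_force: 40.1
t 33.43 turn [ 0.0004 -0.0001  0.0009] rows 0.0 | shift in new axes [-20.751  -7.277   0.184] old axes [-20.73   -7.338   0.171]
```

```bash
python3 -m inch '[[0,0,0,-0.4,-0.15,0,0.8],[0,0,0,-0.8,-0.35,0,0.8],[0,0,0,-1,-0.35,0,0.8],[0,0,0,-1,-0.35,0,0.8],[0,0,0,-1,-0.35,0,0.8],[0,0,0,-1,-0.35,0,0.8],[0,0,0,-1,-0.35,0,0.8],[0,0,0,-1,-0.35,0,0.8]]'
python3 -m inch '[[0,0,0,-1,-0.35,0,0.8],[0,0,0,-1,-0.35,0,0.8],[0,0,0,-1,-0.35,0,0.8],[0,0,0,-1,-0.35,0,0.8],[0,0,0,-1,-0.35,0,0.8],[0,0,0,-1,-0.35,0,0.8],[0,0,0,-1,-0.35,0,0.8],[0,0,0,-1,-0.35,0,0.8]]'
python3 -m inch '[[0,0,0,-1,-0.35,0,0.8],[0,0,0,-1,-0.35,0,0.8],[0,0,0,-1,-0.25,0,0.8],[0,0,0,-1,-0.25,0,0.8],[0,0,0,-0.5,-0.05,0,0.8],[0,0,0,0,0,0,0.8],[0,0,0,0,0,0,0.8]]'
python3 -c "
from h import *
go(*case(-30,-60),71,1.632+np.radians(3.2))"
```

```text
clock: 34.1
eef_pos: [597.9, 50.1, 208.2]
tcp_rot: [-3.14, 0.0, 1.687]
contact_force: [-0.3, 0.4, -1.7]
opening: 0.38
grasp_force: 40.1
clock: 34.77
eef_pos: [551.6, -156.4, 208.3]
tcp_rot: [-3.141, -0.0, 1.686]
contact_force: [1.1, -0.8, -3.1]
opening: 0.385
grasp_force: 40.1
clock: 35.35
eef_pos: [534.6, -270.4, 208.3]
tcp_rot: [-3.141, -0.001, 1.686]
contact_force: [-0.5, 0.7, -1.6]
opening: 0.385
grasp_force: 40.2
t 35.35 turn [-0.0002 -0.0003 -0.0006] rows 0.0 | shift in new axes [-1.045 -0.61   5.49 ] old axes [-1.051 -0.604  5.49 ]
```

```bash
python3 -m inch '[[0,0,0,-0.6,-0.3,0,0.8],[0,0,0,-0.45,-0.31,0,0.8],[0,0,0,0,0,0.8,0.8],[0,0,0,0,0,1,0.8],[0,0,0,0,0,1,0.8],[0,0,0,0,0,0,0.8],[0,0,0,0,0,0,0.8]]'
python3 -c "
from h import *
go(*case(-30,-60),71,1.632+np.radians(3.2))"
```

```text
clock: 35.93
eef_pos: [522.2, -297.1, 137.9]
tcp_rot: [-3.139, -0.002, 1.688]
contact_force: [-0.3, 0.1, -1.7]
opening: 0.383
grasp_force: 40.4
t 35.93 turn [-0.0008 -0.0006  0.0002] rows 0.0 | shift in new axes [-0.043  0.009  2.676] old axes [-0.048  0.016  2.676]
```

```bash
python3 -m inch '[[0,0,0,-0.03,0,0.6,0.8],[0,0,0,0,0,0.6,0.8],[0,0,0,0,0,0.6,0.8],[0,0,0,0,0,0.4,0.8],[0,0,0,0,0,0.25,0.8],[0,0,0,0,0,0,0.8]]'
python3 -c "
from h import *
go(*case(-30,-60),71,1.632+np.radians(3.2))"
```

```text
clock: 36.43
eef_pos: [523.2, -298.6, 77.3]
tcp_rot: [-3.141, -0.0, 1.688]
contact_force: [-0.2, -0.2, -1.7]
opening: 0.383
grasp_force: 40.5
t 36.43 turn [-0.0002 -0.0001  0.0001] rows 0.0 | shift in new axes [ 0.024 -0.023  0.253] old axes [ 0.024 -0.023  0.253]
```

```bash
python3 -m inch '[[0,0,0,0,0,0.15,0.8],[0,0,0,0,0,0.12,0.8],[0,0,0,0,0,0,0.8]]'
python3 -m inch '[[0,0,0,0,0,0,0.55],[0,0,0,0,0,0,0.55],[0,0,0,0,0,0,0.55],[0,0,0,0,0,-0.3,0.55],[0,0,0,0,0,-1,0.55],[0,0,0,0,0,-1,0.55],[0,0,0,0,0,-1,0.55],[0,0,0,0,0,-1,0.55]]'
python3 -m inch '[[0,0,0.018,0.4,0,-0.3,0.55],[0,0,0,0.8,0,-0.5,0.55],[0,0,0,1,0,-0.5,0.55],[0,0,0,1,0.1,0,0.55],[0,0,0,1,0.1,0,0.55],[0,0,0,1,0.1,0,0.55],[0,0,0,1,0.1,0,0.55],[0,0,0,1,0.1,0,0.55]]'
python3 -m inch '[[0,0,0,1,0.1,0,0.55],[0,0,0,1,0.1,0,0.55],[0,0,0,1,0.1,0,0.55],[0,0,0,1,0.1,0,0.55],[0,0,0,1,0.1,0,0.55],[0,0,0,1,0.1,0,0.55],[0,0,0,1,0.1,0,0.55],[0,0,0,1,0.1,0,0.55]]'
python3 -m inch '[[0,0,0,1,0,-0.5,0.55],[0,0,0,1,0,-0.5,0.55],[0,0,0,0.5,0,-0.5,0.55],[0,0,0,0,0,0,0.55],[0,0,0,0,0,0,0.55]]'
python3 -c "
from h import *
bottles(); bottles(wrist=False)
go(554.2,238.7,57,1.632+np.radians(32.6))"
```

```text
clock: 36.68
eef_pos: [523.4, -298.9, 70.9]
tcp_rot: [3.141, 0.0, 1.688]
contact_force: [-0.2, -0.2, -3.1]
opening: 0.386
grasp_force: 40.6
clock: 37.35
eef_pos: [523.2, -298.8, 180.2]
tcp_rot: [3.141, 0.0, 1.688]
contact_force: [1.5, -0.2, -0.8]
opening: 0.45
grasp_force: 0.0
clock: 38.02
eef_pos: [524.2, -117.4, 211.7]
tcp_rot: [3.141, 0.0, 1.631]
contact_force: [0.3, 1.0, -0.5]
opening: 0.451
grasp_force: 0.0
clock: 38.68
eef_pos: [532.0, 83.6, 211.6]
tcp_rot: [3.141, -0.0, 1.632]
contact_force: [0.4, 0.2, -0.5]
opening: 0.45
grasp_force: 0.0
clock: 39.1
eef_pos: [528.5, 145.2, 249.3]
tcp_rot: [3.14, -0.0, 1.633]
contact_force: [-0.5, -1.0, 0.0]
opening: 0.454
grasp_force: 0.0
px [192  13] cap [452.3 311.8 100.3] circ 451.4 313.6 17.1 blue | body 451.3 313.1 46 47 yaw deg -3.8
px [283   9] cap [545.3 319.7 100.1] circ 545.2 323.9 17.1 blue | body 545.0 323.8 47 47 yaw deg 28.8
px [286  85] cap [553.7 238.4 100.1] circ 554.2 238.7 17.1 blue | body 553.6 238.2 47 46 yaw deg 35.1
px [193  93] cap [459.9 225.2 100.3] circ 459.1 225.3 16.9 grey | body 458.9 225.1 47 47 yaw deg 0.3
px [193 166] cap [462.1 147.9 100.2] circ 461.1 147.5 17.1 grey | body 461.4 147.4 46 46 yaw deg 37.0
px [232 271] cap [507.7  22.9 100.1] circ 507.2 20.5 17.2 blue | body 510.6 23.1 38 46 yaw deg 29.2
px [184 204] cap [550.3 240.3 100.1] circ 553.0 238.5 16.7 blue | body 538.4 238.6 57 35 yaw deg -6.6
px [348 203] cap [ 580.9 -290.8  112.6] circ 582.4 -293.7 17.7 blue | body 585.4 -293.5 68 72 yaw deg 7.1
px [251 221] cap [505.7  19.7 101.5] circ 506.5 19.7 16.5 blue | body 504.4 19.3 56 50 yaw deg 39.4
px [349 221] cap [ 522.2 -294.6  112.4] circ 523.2 -297.1 17.2 blue | body 525.1 -297.9 70 72 yaw deg 3.8
t 39.2 turn [-2.000e-04  1.000e-04 -1.813e-01] rows 4.6 | shift in new axes [2.439 3.084 7.639] old axes [3.721 1.286 7.637]
```

```bash
python3 -m inch '[[0,0,0,0.93,0.32,0.2,0.55],[0,0,0,0.93,0.32,0.5,0.55],[0,0,0,0.93,0.32,0.8,0.55],[0,0,0,0.93,0.32,0.7,0.55],[0,0,-0.0356,0,0,0.4,0.55],[0,0,-0.0356,0,0,0.6,0.55],[0,0,-0.0356,0,0,0.8,0.55],[0,0,-0.0356,0,0,0.8,0.55]]'
python3 -m inch '[[0,0,-0.0356,0,0,0.9,0.55],[0,0,0,0,0,0.8,0.55],[0,0,0,0,0,0.7,0.55],[0,0,0,0,0,0.4,0.55],[0,0,0,0,0,0,0.55],[0,0,0,0,0,0,0.55]]'
python3 -c "
from h import *
go(554.0,238.6,57,1.632+np.radians(32))"
```

```text
clock: 39.87
eef_pos: [554.4, 238.3, 126.9]
tcp_rot: [-3.141, 0.0, 2.084]
contact_force: [-0.2, -0.5, -0.5]
opening: 0.448
grasp_force: 0.0
clock: 40.37
eef_pos: [554.3, 238.8, 58.0]
tcp_rot: [-3.14, -0.0, 2.19]
contact_force: [0.5, -0.0, 0.3]
opening: 0.452
grasp_force: 0.0
t 40.37 turn [-0.0004 -0.0001 -0.0002] rows 0.0 | shift in new axes [ 0.003 -0.014  0.038] old axes [ 0.003 -0.014  0.038]
```

```bash
python3 -m inch '[[0,0,0,0,0,0.03,0.7],[0,0,0,0,0,0,0.8],[0,0,0,0,0,0,0.8],[0,0,0,0,0,0,0.8],[0,0,0,0,0,-0.3,0.8],[0,0,0,0,0,-0.7,0.8],[0,0,0,0,0,-1,0.8],[0,0,0,0,0,-1,0.8]]' 40
python3 -m inch '[[0,0,0,0,0,-1,0.8],[0,0,0,0,0,-1,0.8],[0,0,0,0,0,-1,0.8],[0,0,0.0356,0,0,0,0.8],[0,0,0.0356,0,0,0,0.8],[0,0,0.0356,0,0,0,0.8],[0,0,0.0356,0,0,0,0.8],[0,0,0.0356,0,0,0,0.8]]'
python3 -c "
from h import *
go(*case(30,0),205,1.632)"
```

```text
clock: 41.03
eef_pos: [553.9, 239.4, 133.3]
tcp_rot: [-3.14, -0.0, 2.191]
contact_force: [1.0, -0.5, -2.1]
opening: 0.383
grasp_force: 40.0
clock: 41.7
eef_pos: [554.3, 239.6, 208.2]
tcp_rot: [3.141, -0.0, 1.626]
contact_force: [-0.4, 0.1, -1.4]
opening: 0.383
grasp_force: 40.1
t 41.7 turn [ 0.0001 -0.0001 -0.0018] rows 0.0 | shift in new axes [-18.993  -0.186   0.128] old axes [-18.993  -0.078   0.122]
```

```bash
python3 -m inch '[[0,0,-0.002,-0.5,0,0,0.8],[0,0,0,-0.9,-0.01,0,0.8],[0,0,0,-1,-0.01,0,0.8],[0,0,0,-1,-0.01,0,0.8],[0,0,0,-1,-0.01,0,0.8],[0,0,0,-1,-0.01,0,0.8],[0,0,0,-1,-0.01,0,0.8],[0,0,0,-1,-0.01,0,0.8]]'
python3 -m inch '[[0,0,0,-1,-0.01,0,0.8],[0,0,0,-1,-0.01,0,0.8],[0,0,0,-1,-0.01,0,0.8],[0,0,0,-1,-0.01,0,0.8],[0,0,0,-1,-0.01,0,0.8],[0,0,0,-1,-0.01,0,0.8],[0,0,0,-1,-0.01,0,0.8],[0,0,0,-1,-0.01,0,0.8]]'
python3 -m inch '[[0,0,0,-1,0,0,0.8],[0,0,0,-1,0,0,0.8],[0,0,0,-1,0,0,0.8],[0,0,0,-0.6,0,0,0.8],[0,0,0,0,0,0,0.8],[0,0,0,0,0,0,0.8]]'
python3 -c "
from h import *
go(*case(30,0),71,1.632)"
```

```text
clock: 42.37
eef_pos: [565.0, 53.8, 208.2]
tcp_rot: [3.141, -0.0, 1.638]
contact_force: [0.1, 0.3, -1.2]
opening: 0.384
grasp_force: 40.0
clock: 43.03
eef_pos: [576.4, -146.0, 208.1]
tcp_rot: [3.141, 0.0, 1.638]
contact_force: [0.5, 0.5, -1.8]
opening: 0.387
grasp_force: 40.0
clock: 43.53
eef_pos: [582.3, -234.8, 207.6]
tcp_rot: [-3.142, -0.001, 1.636]
contact_force: [0.7, 0.6, -1.8]
opening: 0.382
grasp_force: 40.0
t 43.53 turn [-0.     -0.0002  0.0014] rows 0.0 | shift in new axes [ 0.018 -0.143  5.464] old axes [ 0.015 -0.143  5.464]
```

```bash
python3 -m inch '[[0,0,0,0,-0.14,0,0.8],[0,0,0,0,0,0.8,0.8],[0,0,0,0,0,1,0.8],[0,0,0,0,0,1,0.8],[0,0,0,0,0,0,0.8],[0,0,0,0,0,0,0.8]]'
python3 -c "
from h import *
go(*case(30,0),71,1.632)"
```

```text
clock: 44.03
eef_pos: [578.0, -233.4, 136.8]
tcp_rot: [-3.139, -0.002, 1.639]
contact_force: [0.1, -0.0, -1.6]
opening: 0.383
grasp_force: 40.3
t 44.03 turn [-0.0009 -0.0005  0.0022] rows 0.1 | shift in new axes [-0.047  0.025  2.634] old axes [-0.052  0.032  2.634]
```

```bash
python3 -m inch '[[0,0,0,-0.03,0,0.6,0.8],[0,0,0,0,0,0.6,0.8],[0,0,0,0,0,0.6,0.8],[0,0,0,0,0,0.4,0.8],[0,0,0,0,0,0.2,0.8],[0,0,0,0,0,0,0.8]]'
python3 -m inch '[[0,0,0,0,0,0.13,0.8],[0,0,0,0,0,0.1,0.8],[0,0,0,0,0,0,0.8]]'
python3 -c "
from h import *
go(*case(30,0),71,1.632)"
```

```text
clock: 44.53
eef_pos: [579.1, -235.3, 77.6]
tcp_rot: [-3.141, -0.0, 1.638]
contact_force: [-0.3, -0.5, -2.7]
opening: 0.384
grasp_force: 40.5
clock: 44.78
eef_pos: [579.3, -235.7, 72.1]
tcp_rot: [3.141, 0.0, 1.638]
contact_force: [-0.2, -0.9, -1.6]
opening: 0.387
grasp_force: 40.5
t 44.78 turn [0.0001 0.0001 0.0019] rows 0.0 | shift in new axes [ 0.046 -0.019  0.042] old axes [ 0.046 -0.019  0.042]
```

```bash
python3 -m inch '[[0,0,0,0,0,0.03,0.8],[0,0,0,0,0,0,0.55],[0,0,0,0,0,0,0.55],[0,0,0,0,0,0,0.55],[0,0,0,0,0,-0.3,0.55],[0,0,0,0,0,-1,0.55],[0,0,0,0,0,-1,0.55],[0,0,0,0,0,-1,0.55]]'
python3 -m inch '[[0,0,0,0,0,-1,0.55],[0,0,0.002,0.5,0,-0.5,0.55],[0,0,0,1,0,-0.5,0.55],[0,0,0,1,0,-0.5,0.55],[0,0,0,1,0,0,0.55],[0,0,0,1,0,0,0.55],[0,0,0,1,0,0,0.55],[0,0,0,1,0,0,0.55]]'
python3 -m inch '[[0,0,0,1,0,0,0.55],[0,0,0,1,0,0,0.55],[0,0,0,1,0,0,0.55],[0,0,0,1,0,0,0.55],[0,0,0,1,0,0,0.55],[0,0,0,1,0,0,0.55],[0,0,0,1,0,0,0.55],[0,0,0,1,0,0,0.55]]'
python3 -m inch '[[0,0,0,0.7,0,-0.5,0.55],[0,0,0,0,0,-0.5,0.55],[0,0,0,0,0,0,0.55],[0,0,0,0,0,0,0.55]]'
python3 -c "
from h import *
bottles(); bottles(wrist=False)
go(545.2,323.9,57,1.632+np.radians(25.4))"
```

```text
clock: 45.45
eef_pos: [578.9, -235.6, 154.9]
tcp_rot: [-3.141, -0.0, 1.638]
contact_force: [0.9, 0.5, 0.3]
opening: 0.453
grasp_force: 0.0
clock: 46.12
eef_pos: [568.4, -71.5, 216.1]
tcp_rot: [-3.141, -0.0, 1.631]
contact_force: [0.2, 0.0, 0.4]
opening: 0.446
grasp_force: 0.0
clock: 46.78
eef_pos: [556.0, 128.0, 216.0]
tcp_rot: [-3.141, -0.0, 1.631]
contact_force: [0.1, -0.2, -0.4]
opening: 0.449
grasp_force: 0.0
clock: 47.12
eef_pos: [555.7, 144.2, 241.3]
tcp_rot: [3.141, -0.0, 1.632]
contact_force: [-0.4, -0.3, -0.7]
opening: 0.454
grasp_force: 0.0
px [165  12] cap [452.6 311.3 100.3] circ 451.5 313.6 17.0 blue | body 451.5 313.7 47 47 yaw deg -3.9
px [256   7] cap [545.9 316.5 100.1] circ 545.7 322.8 16.7 blue | body 545.3 324.1 47 47 yaw deg 29.3
px [166  92] cap [460.2 224.9 100.3] circ 459.1 225.4 17.1 grey | body 459.8 225.3 46 47 yaw deg 0.2
px [167 166] cap [462.4 148.2 100.3] circ 461.5 147.0 17.1 grey | body 462.4 147.8 45 46 yaw deg 37.1
px [220 275] cap [521.2  20.8 100.1] circ 518.8 18.4 11.4 blue | body 513.0 23.7 35 47 yaw deg 31.4
px [330 203] cap [ 576.3 -234.5  112.4] circ 578.0 -234.9 17.2 blue | body 576.3 -233.6 73 69 yaw deg 43.9
px [348 203] cap [ 581. -292.  113.] circ 582.2 -293.5 17.2 blue | body 584.8 -296.5 68 65 yaw deg 4.1
px [251 221] cap [505.9  20.1 101.4] circ 506.2 20.2 16.7 blue | body 510.6 24.0 61 55 yaw deg 22.7
px [349 221] cap [ 522.4 -294.9  112.8] circ 522.9 -297.1 17.3 blue | body 524.7 -297.9 70 71 yaw deg 2.7
t 47.22 turn [-0.0003  0.     -0.1414] rows 3.6 | shift in new axes [6.518 3.139 7.333] old axes [7.236 0.041 7.331]
```

```bash
python3 -m inch '[[0,0,0,0.9,0.04,0,0.55],[0,0,0,0.9,0,0,0.55],[0,0,0,0.9,0,0,0.55],[0,0,0,0.9,0,0.1,0.55],[0,0,0,0.9,0,0.3,0.55],[0,0,0,0.9,0,0.4,0.55],[0,0,0,0.9,0,0.5,0.55],[0,0,0,0.94,0,0.5,0.55]]'
python3 -m inch '[[0,0,-0.0355,0,0,0.5,0.55],[0,0,-0.0355,0,0,0.7,0.55],[0,0,-0.0355,0,0,0.8,0.55],[0,0,-0.0355,0,0,0.8,0.55],[0,0,0,0,0,0.9,0.55],[0,0,0,0,0,0.9,0.55],[0,0,0,0,0,0.5,0.55],[0,0,0,0,0,0,0.55]]'
python3 -c "
from h import *
go(545.4,324,57,1.632+np.radians(25.6))"
```

```text
clock: 47.88
eef_pos: [545.6, 324.4, 194.7]
tcp_rot: [-3.141, 0.0, 1.63]
contact_force: [0.8, -0.4, 0.7]
opening: 0.453
grasp_force: 0.0
clock: 48.55
eef_pos: [543.8, 322.5, 65.0]
tcp_rot: [-3.136, 0.0, 2.077]
contact_force: [-0.7, -0.4, 0.0]
opening: 0.453
grasp_force: 0.0
t 48.55 turn [-0.0019  0.     -0.0007] rows 0.0 | shift in new axes [0.02  0.084 0.319] old axes [0.021 0.086 0.319]
```

```bash
python3 -m inch '[[0,0,0,0,0.03,0.3,0.55],[0,0,0,0,0,0,0.7],[0,0,0,0,0,0,0.8],[0,0,0,0,0,0,0.8],[0,0,0,0,0,0,0.8],[0,0,0,0,0,0,0.8]]' 40
python3 -m inch '[[0,0,0,0,0,-0.3,0.8],[0,0,0,0,0,-0.7,0.8],[0,0,0,0,0,-1,0.8],[0,0,0,0,0,-1,0.8],[0,0,0,0,0,-1,0.8],[0,0,0,0,0,-1,0.8],[0,0,0,0,0,-1,0.8],[0,0,0,0,0,0,0.8]]'
python3 -m inch '[[0,0,0.0355,0,0,0,0.8],[0,0,0.0355,0,0,0,0.8],[0,0,0.0355,0,0,0,0.8],[0,0,0.0355,0,0,0,0.8],[0,0,0,0,0,0,0.8]]'
python3 -c "
from h import *
go(*case(-30,0),205,1.632)"
```

```text
clock: 49.05
eef_pos: [546.9, 324.9, 61.7]
tcp_rot: [3.141, -0.0, 2.078]
contact_force: [-0.3, -0.3, -2.6]
opening: 0.385
grasp_force: 39.8
clock: 49.72
eef_pos: [549.0, 326.2, 217.4]
tcp_rot: [3.133, -0.0, 2.078]
contact_force: [1.2, 0.8, -0.3]
opening: 0.385
grasp_force: 40.1
clock: 50.13
eef_pos: [546.3, 324.6, 210.9]
tcp_rot: [-3.141, 0.0, 1.627]
contact_force: [-0.0, -0.0, -2.5]
opening: 0.384
grasp_force: 40.2
t 50.13 turn [-0.0001  0.     -0.0017] rows 0.0 | shift in new axes [-22.404  -2.472   0.237] old axes [-22.416  -2.352   0.241]
```

Grasped at eef z≈61, so I'll set it down at about 74.

```bash
python3 -m inch '[[0,0,-0.0017,-0.5,-0.05,0,0.8],[0,0,0,-0.9,-0.11,0,0.8],[0,0,0,-1,-0.11,0,0.8],[0,0,0,-1,-0.11,0,0.8],[0,0,0,-1,-0.11,0,0.8],[0,0,0,-1,-0.11,0,0.8],[0,0,0,-1,-0.11,0,0.8],[0,0,0,-1,-0.11,0,0.8]]'
python3 -m inch '[[0,0,0,-1,-0.11,0,0.8],[0,0,0,-1,-0.11,0,0.8],[0,0,0,-1,-0.11,0,0.8],[0,0,0,-1,-0.11,0,0.8],[0,0,0,-1,-0.11,0,0.8],[0,0,0,-1,-0.11,0,0.8],[0,0,0,-1,-0.11,0,0.8],[0,0,0,-1,-0.11,0,0.8]]'
python3 -m inch '[[0,0,0,-1,-0.11,0,0.8],[0,0,0,-1,-0.11,0,0.8],[0,0,0,-1,-0.11,0,0.8],[0,0,0,-1,-0.11,0,0.8],[0,0,0,-1,-0.11,0,0.8],[0,0,0,-1,-0.11,0,0.8],[0,0,0,-0.7,0,0,0.8],[0,0,0,-0.3,0,0,0.8]]'
python3 -m inch '[[0,0,0,0,0,0,0.8],[0,0,0,0,0,0,0.8]]'
python3 -c "
from h import *
go(*case(-30,0),74,1.632)"
```

```text
clock: 50.8
eef_pos: [537.7, 136.9, 211.0]
tcp_rot: [-3.141, 0.0, 1.641]
contact_force: [0.7, -0.2, -1.4]
opening: 0.384
grasp_force: 40.0
clock: 51.47
eef_pos: [528.8, -63.9, 211.1]
tcp_rot: [-3.142, 0.0, 1.641]
contact_force: [0.7, -0.3, -1.2]
opening: 0.384
grasp_force: 40.0
clock: 52.13
eef_pos: [524.0, -240.5, 211.0]
tcp_rot: [3.142, 0.001, 1.639]
contact_force: [0.1, 0.4, -1.9]
opening: 0.383
grasp_force: 40.0
clock: 52.3
eef_pos: [524.2, -237.7, 210.8]
tcp_rot: [-3.141, -0.001, 1.638]
contact_force: [0.3, 0.7, -1.9]
opening: 0.384
grasp_force: 40.0
t 52.3 turn [-0.0001 -0.0002  0.0018] rows 0.0 | shift in new axes [-0.01  -0.213  5.474] old axes [-0.012 -0.211  5.474]
```

```bash
python3 -m inch '[[0,0,0.001,0,-0.2,0,0.8],[0,0,0,0,0,0.8,0.8],[0,0,0,0,0,1,0.8],[0,0,0,0,0,1,0.8],[0,0,0,0,0,0,0.8],[0,0,0,0,0,0,0.8]]'
python3 -c "
from h import *
go(*case(-30,0),74,1.632)"
python3 -m inch '[[0,0,0,0,0,0.6,0.8],[0,0,0,0,0,0.6,0.8],[0,0,0,0,0,0.6,0.8],[0,0,0,0,0,0.4,0.8],[0,0,0,0,0,0.2,0.8],[0,0,0,0,0,0,0.8]]'
python3 -c "
from h import *
go(*case(-30,0),74,1.632)"
```

```text
clock: 52.8
eef_pos: [518.6, -236.9, 140.4]
tcp_rot: [-3.139, -0.002, 1.635]
contact_force: [0.6, -0.7, -1.5]
opening: 0.385
grasp_force: 40.4
t 52.8 turn [-0.0009 -0.0005  0.0011] rows 0.0 | shift in new axes [-0.053  0.007  2.655] old axes [-0.057  0.014  2.655]
clock: 53.3
eef_pos: [519.7, -238.0, 81.1]
tcp_rot: [-3.141, -0.0, 1.634]
contact_force: [0.1, 0.3, -1.1]
opening: 0.383
grasp_force: 40.6
t 53.3 turn [-0.0001 -0.0001  0.0007] rows 0.0 | shift in new axes [-0.005 -0.034  0.284] old axes [-0.005 -0.034  0.284]
```

```bash
python3 -m inch '[[0,0,0,0,-0.02,0.18,0.8],[0,0,0,0,0,0.12,0.8],[0,0,0,0,0,0,0.8]]'
python3 -m inch '[[0,0,0,0,0,0,0.55],[0,0,0,0,0,0,0.55],[0,0,0,0,0,0,0.55],[0,0,0,0,0,-0.3,0.55],[0,0,0,0,0,-1,0.55],[0,0,0,0,0,-1,0.55],[0,0,0,0,0,-1,0.55],[0,0,0,0,0,-1,0.55]]'
python3 -m inch '[[0,0,0,0.5,0,-0.5,0.55],[0,0,0,1,0,-0.5,0.55],[0,0,0,1,0,-0.5,0.55],[0,0,0,1,0,0,0.55],[0,0,0,1,0,0,0.55],[0,0,0,1,0,0,0.55],[0,0,0,1,0,0,0.55],[0,0,0,1,0,0,0.55]]'
python3 -m inch '[[0,0,0,1,0,0,0.55],[0,0,0,1,0,0,0.55],[0,0,0,1,0,0,0.55],[0,0,0,1,0,0,0.55],[0,0,0,1,0,0,0.55],[0,0,0,1,0,0,0.55],[0,0,0,1,0,0,0.55],[0,0,0,1,0,0,0.55]]'
python3 -m inch '[[0,0,0,0.7,-0.4,-0.5,0.55],[0,0,0,0,-0.4,-0.5,0.55],[0,0,0,0,0,0,0.55],[0,0,0,0,0,0,0.55]]'
python3 -c "
from h import *
bottles(); bottles(wrist=False)
go(451.5,313.6,57,1.632)"
```

```text
clock: 53.55
eef_pos: [519.2, -238.3, 73.6]
tcp_rot: [3.141, 0.0, 1.634]
contact_force: [-0.1, 0.1, -2.0]
opening: 0.383
grasp_force: 40.6
clock: 54.22
eef_pos: [519.1, -238.3, 182.9]
tcp_rot: [3.141, 0.0, 1.634]
contact_force: [-0.4, 0.4, -0.1]
opening: 0.45
grasp_force: 0.0
clock: 54.88
eef_pos: [506.6, -49.2, 218.5]
tcp_rot: [-3.141, -0.0, 1.634]
contact_force: [1.7, 0.2, 0.1]
opening: 0.447
grasp_force: 0.0
clock: 55.55
eef_pos: [493.7, 150.2, 218.5]
tcp_rot: [-3.141, -0.0, 1.634]
contact_force: [0.3, -0.1, 0.1]
opening: 0.451
grasp_force: 0.0
clock: 55.88
eef_pos: [473.4, 165.2, 243.8]
tcp_rot: [3.14, -0.0, 1.635]
contact_force: [0.2, 0.0, 0.2]
opening: 0.448
grasp_force: 0.0
px [243  29] cap [451.3 312.9 100.2] circ 450.9 313.7 17.0 blue | body 451.1 313.7 46 47 yaw deg -3.8
px [245 115] cap [459.  225.3 100.2] circ 458.9 225.1 17.1 grey | body 459.2 225.2 46 47 yaw deg 0.5
px [243 189] cap [461.5 148.4 100.2] circ 461.5 147.3 16.9 grey | body 461.4 147.1 47 46 yaw deg 37.5
px [275 289] cap [506.6  23.4  99.9] circ 507.1 20.7 17.2 blue | body 507.1 21.5 46 45 yaw deg 30.4
px [330 203] cap [ 576.2 -233.5  112.7] circ 577.7 -235.2 17.3 blue | body 576.2 -234.2 72 68 yaw deg -40.0
px [348 203] cap [ 580.7 -292.9  112.8] circ 582.0 -293.5 17.1 blue | body 582.1 -298.5 64 71 yaw deg -9.1
px [251 221] cap [506.2  19.9 101.5] circ 506.4 20.2 16.8 blue | body 505.6 23.8 66 57 yaw deg 21.5
px [331 222] cap [ 515.4 -235.6  112.4] circ 517.2 -236.4 17.1 blue | body 515.7 -234.4 69 70 yaw deg 7.2
px [350 221] cap [ 522.1 -296.1  112.9] circ 523.8 -297.2 16.9 blue | body 524.7 -300.3 67 71 yaw deg -0.0
px [161 233] cap [451.5 304.8 101. ] circ 451.2 310.0 16.1 blue | body 451.6 299.4 43 70 yaw deg -0.6
px [185 233] cap [456.2 228.9 102. ] circ 457.3 228.6 15.0 grey | body 449.9 230.1 70 48 yaw deg -6.1
t 55.98 turn [-0.      0.      0.0005] rows 0.0 | shift in new axes [ 6.011 -0.518  7.441] old axes [ 6.013 -0.507  7.44 ]
```

Four are down. Now the last blue bottle.

```bash
python3 -m inch '[[0,0,0,0.85,-0.5,0,0.55],[0,0,0,0.86,0,0,0.55],[0,0,0,0.86,0,0,0.55],[0,0,0,0.86,0,0,0.55],[0,0,0,0.86,0,0.3,0.55],[0,0,0,0.86,0,0.4,0.55],[0,0,0,0.86,0,0.5,0.55],[0,0,0,0,0,0.8,0.55]]'
python3 -m inch '[[0,0,0,0,0,1,0.55],[0,0,0,0,0,1,0.55],[0,0,0,0,0,1,0.55],[0,0,0,0,0,1,0.55],[0,0,0,0,0,0.7,0.55],[0,0,0,0,0,0.5,0.55],[0,0,0,0,0,0.22,0.55],[0,0,0,0,0,0,0.55]]'
python3 -m inch '[[0,0,0,0,0,0,0.55]]'
python3 -c "
from h import *
go(451.2,313.7,57,1.632)"
```

```text
clock: 56.65
eef_pos: [452.9, 317.0, 193.5]
tcp_rot: [3.139, -0.003, 1.634]
contact_force: [1.6, -0.5, 0.0]
opening: 0.449
grasp_force: 0.0
clock: 57.32
eef_pos: [451.1, 312.6, 56.2]
tcp_rot: [-3.139, 0.002, 1.633]
contact_force: [0.7, -0.5, 0.5]
opening: 0.447
grasp_force: 0.0
clock: 57.4
eef_pos: [452.0, 313.5, 57.9]
tcp_rot: [-3.141, 0.0, 1.633]
contact_force: [-1.2, 0.5, 0.9]
opening: 0.448
grasp_force: 0.0
t 57.4 turn [-0.0001  0.0001  0.0004] rows 0.0 | shift in new axes [ 0.011 -0.031  0.035] old axes [ 0.011 -0.031  0.035]
```

```bash
python3 -m inch '[[0,0,0,0,-0.02,0.02,0.7],[0,0,0,0,0,0,0.8],[0,0,0,0,0,0,0.8],[0,0,0,0,0,0,0.8],[0,0,0,0,0,-0.3,0.8],[0,0,0,0,0,-0.7,0.8],[0,0,0,0,0,-1,0.8],[0,0,0,0,0,-1,0.8]]' 40
python3 -m inch '[[0,0,0,0,0,-1,0.8],[0,0,0,0,0,-1,0.8],[0,0,0,0,0,-1,0.8],[0,0,-0.02,0,0,0,0.8],[0,0,-0.02,0,0,0,0.8],[0,0,0,0,0,0,0.8]]'
python3 -c "
from h import *
go(*case(-30,60),205,1.632+np.radians(7.3))"
```

```text
clock: 58.07
eef_pos: [450.5, 313.3, 133.4]
tcp_rot: [-3.14, 0.001, 1.634]
contact_force: [1.2, -0.3, -1.7]
opening: 0.385
grasp_force: 39.9
clock: 58.57
eef_pos: [451.2, 313.8, 208.6]
tcp_rot: [3.141, -0.001, 1.762]
contact_force: [-0.3, -0.5, -1.4]
opening: 0.384
grasp_force: 40.1
t 58.57 turn [ 0.0003 -0.0002  0.0009] rows 0.0 | shift in new axes [-19.817  -1.177   0.146] old axes [-19.813  -1.235   0.134]
```

```bash
python3 -m inch '[[0,0,0,-0.5,0,0,0.8],[0,0,0,-0.9,-0.07,0,0.8],[0,0,0,-1,-0.07,0,0.8],[0,0,0,-1,-0.07,0,0.8],[0,0,0,-1,-0.07,0,0.8],[0,0,0,-1,-0.07,0,0.8],[0,0,0,-1,-0.07,0,0.8],[0,0,0,-1,-0.07,0,0.8]]'
python3 -m inch '[[0,0,0,-1,-0.07,0,0.8],[0,0,0,-1,-0.07,0,0.8],[0,0,0,-1,-0.07,0,0.8],[0,0,0,-1,-0.07,0,0.8],[0,0,0,-1,-0.07,0,0.8],[0,0,0,-1,-0.07,0,0.8],[0,0,0,-1,-0.07,0,0.8],[0,0,0,-1,-0.07,0,0.8]]'
python3 -m inch '[[0,0,0,-1,-0.05,0,0.8],[0,0,0,-1,-0.05,0,0.8],[0,0,0,-1,0,0,0.8],[0,0,0,-1,0,0,0.8],[0,0,0,-0.4,0,0,0.8],[0,0,0,0,0,0,0.8],[0,0,0,0,0,0,0.8]]'
python3 -c "
from h import *
go(*case(-30,60),71,1.632+np.radians(7.3))"
```

```text
clock: 59.23
eef_pos: [473.3, 127.9, 207.3]
tcp_rot: [-3.141, 0.0, 1.757]
contact_force: [0.5, -0.9, -2.1]
opening: 0.385
grasp_force: 40.0
clock: 59.9
eef_pos: [496.9, -71.1, 207.4]
tcp_rot: [-3.141, -0.0, 1.757]
contact_force: [0.6, 0.4, -1.7]
opening: 0.385
grasp_force: 40.0
clock: 60.48
eef_pos: [515.1, -177.9, 207.1]
tcp_rot: [-3.141, -0.001, 1.757]
contact_force: [-0.1, -0.1, -1.0]
opening: 0.383
grasp_force: 40.0
t 60.48 turn [-0.0003 -0.0003 -0.0008] rows 0.0 | shift in new axes [-0.017  0.     5.445] old axes [-0.022  0.006  5.445]
```

```bash
python3 -m inch '[[0,0,0,0,0,0.8,0.8],[0,0,0,0,0,1,0.8],[0,0,0,0,0,1,0.8],[0,0,0,0,0,0,0.8],[0,0,0,0,0,0,0.8]]'
python3 -c "
from h import *
go(*case(-30,60),71,1.632+np.radians(7.3))"
python3 -m inch '[[0,0,0,0,0,0.6,0.8],[0,0,0,0,0,0.6,0.8],[0,0,0,0,0,0.6,0.8],[0,0,0,0,0,0.4,0.8],[0,0,0,0,0,0.2,0.8],[0,0,0,0,0,0,0.8]]'
python3 -c "
from h import *
go(*case(-30,60),71,1.632+np.radians(7.3))"
```

```text
clock: 60.9
eef_pos: [514.6, -176.5, 136.8]
tcp_rot: [-3.139, -0.002, 1.76]
contact_force: [0.1, -0.9, -0.6]
opening: 0.383
grasp_force: 40.3
t 60.9 turn [-0.0009 -0.0006  0.0002] rows 0.0 | shift in new axes [-0.077  0.008  2.633] old axes [-0.082  0.016  2.633]
clock: 61.4
eef_pos: [515.9, -177.6, 77.6]
tcp_rot: [-3.141, -0.0, 1.76]
contact_force: [0.2, 0.6, -1.4]
opening: 0.389
grasp_force: 40.5
t 61.4 turn [-0.0001 -0.0001  0.0001] rows 0.0 | shift in new axes [-0.026 -0.032  0.263] old axes [-0.026 -0.032  0.263]
```

Lower, release, rise, then back off clear for a final check.

```bash
python3 -m inch '[[0,0,0,0,0,0.16,0.8],[0,0,0,0,0,0.11,0.8],[0,0,0,0,0,0,0.8]]'
python3 -m inch '[[0,0,0,0,0,0,0.55],[0,0,0,0,0,0,0.55],[0,0,0,0,0,0,0.55],[0,0,0,0,0,-0.3,0.55],[0,0,0,0,0,-1,0.55],[0,0,0,0,0,-1,0.55],[0,0,0,0,0,-1,0.55],[0,0,0,0,0,-1,0.55]]'
python3 -m inch '[[0,0,0,0,0,-1,0.55],[0,0,0,-0.5,0,-1,0.55],[0,0,0,-1,0,-1,0.55],[0,0,0,-1,0,-1,0.55],[0,0,0,-1,0,0,0.55],[0,0,0,-1,0,0,0.55],[0,0,0,0,0,0,0.55],[0,0,0,0,0,0,0.55]]'
python3 - <<'E'
from h import *
f=grab_frame("wrist");save("end.png",f["pixels"]);P=wcloud(f)
g=cv2.inRange(cv2.cvtColor(f["pixels"],cv2.COLOR_RGB2HSV),(45,100,30),(85,255,255))>0
c,s=np.cos(YC),np.sin(YC); D=(P[...,:2]-C)@np.array([[c,-s],[s,c]])
for n,m in dict(near=D[...,0]<-58,far=D[...,0]>58,left=D[...,1]>88,right=D[...,1]<-88).items():
    k=m&g&(abs(D).max(-1)<125)&(P[...,2]>50); print(n,k.sum(),np.median(D[k],0).round(1),np.percentile(P[k][:,2],[5,50,95]).round(1))
bottles(); bottles(wrist=False)
E
```

```text
clock: 61.65
eef_pos: [516.1, -177.9, 70.9]
tcp_rot: [3.141, 0.0, 1.76]
contact_force: [-0.6, -0.4, -1.7]
opening: 0.386
grasp_force: 40.5
clock: 62.32
eef_pos: [515.8, -177.8, 180.2]
tcp_rot: [3.141, 0.0, 1.759]
contact_force: [-0.4, -0.1, -0.4]
opening: 0.447
grasp_force: 0.0
clock: 62.98
eef_pos: [536.7, -289.1, 278.7]
tcp_rot: [3.141, -0.0, 1.758]
contact_force: [0.2, 0.1, -0.4]
opening: 0.451
grasp_force: 0.0
near 284 [-67.3  27. ] [53.9 57.3 58.4]
far 224 [66.7 23. ] [55.7 57.1 58.3]
left 191 [-21.7  98.9] [54.7 56.9 58.4]
right 102 [ -1.3 -96.1] [56.  57.3 58.4]
px [256  67] cap [ 515.5 -178.4  112.2] circ 515.2 -177.9 17.2 blue | body 515.3 -178.2 73 73 yaw deg 29.9
px [248 121] cap [ 518.2 -237.2  112.3] circ 518.3 -237.5 17.1 blue | body 518.2 -237.2 72 73 yaw deg -15.8
px [302 130] cap [ 577.3 -235.2  112. ] circ 578.3 -235.4 17.1 blue | body 578.8 -235.8 73 73 yaw deg 12.2
px [244 174] cap [ 524.7 -296.   112.1] circ 524.9 -297.6 17.0 blue | body 526.2 -299.5 71 69 yaw deg 3.9
px [295 180] cap [ 581.8 -292.3  112. ] circ 582.6 -294.3 17.1 blue | body 581.6 -293.3 74 70 ya
[... 151 characters left out ...]
  113. ] circ 582.0 -293.2 16.9 blue | body 582.1 -297.8 62 72 yaw deg -9.0
px [251 221] cap [506.2  20.  100.8] circ 506.3 19.8 16.5 blue | body 508.1 19.3 62 66 yaw deg -36.5
px [312 222] cap [ 512.6 -175.8  112.5] circ 514.2 -177.1 16.8 blue | body 514.7 -177.3 64 73 yaw deg 2.8
px [331 222] cap [ 515.6 -235.6  113.2] circ 516.8 -236.0 16.6 blue | body 515.8 -237.8 69 65 yaw deg 2.5
px [347 220] cap [ 526.8 -287.1  112. ] circ 524.7 -292.5 14.7 blue | body 528.5 -281.7 42 74 yaw deg -19.6
px [186 232] cap [458.5 224.9 100.8] circ 458.4 226.0 17.4 grey | body 463.9 221.3 62 55 yaw deg 3.1
px [211 233] cap [460.4 146.2 101.1] circ 460.8 147.1 17.0 grey | body 457.6 145.4 62 59 yaw deg -29.9
```

View pics/end.png

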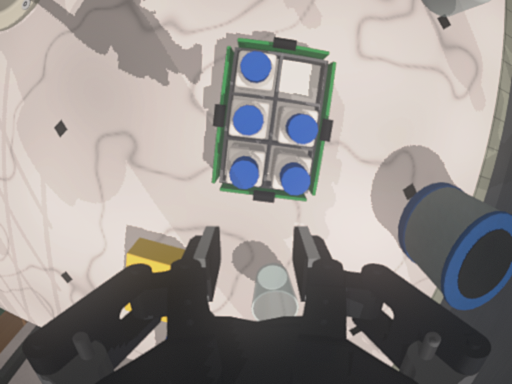

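The final view shows five blue caps in their pockets, at (256,67), (248,121), (302,130), (244,174) and (295,180). Cap tops are all at 112 mm, the four walls are upright, and the top camera shows the greys still on the mat. I'll hand it in.

```bash
python3 -c "
from rig import r
print(r.sign_off())"
```

```text
the job is handed in; nothing more can be done
None
```

Job handed in at about 63 s: before hand-in the cameras showed all four walls upright, all five blue-capped bottles fully down in their own pockets, and the greys and purple look-alike where they were; the sign-off itself returned no verdict.

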